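Pull down the stock cupboard's flap with the hook pole

ROBOT

A 6-joint arm with a two-finger parallel gripper is mounted at the origin on the work surface. World frame = base frame: x ahead of the robot, y to its left, z up, the work surface at z = 0. Lengths are in m, angles in rad, forces in N, time in s.
With the tool pointing down it reaches from about 0.375 to 0.925 m from the base axis. Payload 5.7 kg.
Tool frame: the origin (TCP) lies at the centre of the arm's flange, where the gripper is bolted on; the fingertips stand 173 mm ahead of it and the grasp point (between the pads) lies 155 mm ahead of it; z points along the fingers, y is the direction in which the jaws open and shut (so a half turn about z gives the same grasp; the last joint's range is limited). The gripper opens to 85 mm and grips with 20 to 120 N. Pads are 22 mm wide; open, the fingers measure 114 mm over their backs; the gripper's body (76 mm by 85 mm) begins 54 mm behind the grasp point. The pads swing forward as they close: fully open they stand 13 mm farther back than shut.
Start: joints at [1.046, 0.359, 1.51, -0, 1.272, -0.115], TCP at [0.239, 0.55, 0.405] pointing down, gripper open.
Joint ranges: [-2.97, 2.97], [-1.01, 2.36], [0.21, 2.38], [-0.96, 4.11], [0.2, 2.71], [-2.98, 2.98]. Speed limits (rad/s): [2.39, 2.39, 3.14, 3.14, 3.14, 3.14].

INTERFACE

Orientations are given as a unit quaternion [x, y, z, w].
In Python, from cell import bot, imaging, order gives the robot as it stands. The module is installed in compiled form; this text tells all that it offers.
- The arm moves only by the tool arm_command, never from a script. Its argument "deltas" is a list of rows, each an object of numbers: "dx", "dy", "dz": the shift along the world's x, y, z in mm; "ax", "ay", "az": the turn, a rotation vector about the world's x, y, z in degrees. In form: [{"dx": .., "dy": .., "dz": .., "ax": .., "ay": .., "az": ..}, ...]. A call has 1 to 20 rows; each row shifts and turns the commanded pose from where the row before left it; what a row does not reach is not made up. A row lasts 1/8 s, in which the tool goes at most 62.5 mm and 10.7 degrees, less where a joint would pass 70% of its speed; a pose out of reach is approached as far as the arm can. A call with a gripper value outside its range is refused whole. "gripper" is the gripper command: -1 is shut, 1 is fully open, values between are in proportion, set as the call begins (left out, the last holds). The fingers move at their own pace and stop on an object; the grip force is fixed at half the most. Time passes only in rows, so rows that do not move let the fingers close. It gives the time, the measured TCP pose, the force and the opening at its end, in the units of the state.
- bot.read_state(): the state, without advancing time (a new reading comes with each control period).
- imaging.camera(name): name is "scene" or "side" or "wrist"; returns (picture, depth): 400x640x3 uint8, red, green, blue; 400x640 float32, m along the optical axis (not along the pixel's ray), 0 where there is no reading.
- imaging.calibration(name): a dict with "fx", "fy", "cx", "cy" (pixels), "rvec" (rotation vector, rad) and "tvec" (3), from world to camera coordinates, as OpenCV has them; the wrist camera has in their place "mount" (4x4, takes a point from camera to tool coordinates, whose origin is the TCP and whose axes are the flange's). Camera axes: x right, y down, z forward; pixel columns grow to the right and rows downward; lengths in m; the calibration is good to about 2 mm. A picture is of the moment at which its call begins: read the wrist's pose just before it. calibration takes no time and is no camera call.
- order.finish_job(): hands the job in, once; it reports no verdict.
The state is a dict: "time": time; "joints": joint angles; "qd": joint speeds; "tau": joint torques, N m; "tool_pos": TCP position; "tool_rot": TCP orientation; "ft_force": force on the tool from outside, world axes, zero at the start; "wrist_torque": the same for the moment, N m; "finger_gap": opening from 0.0 (shut) to 1.0 (fully open).
Only numpy, scipy, OpenCV 4.12 (cv2) and the standard library are available. Lean on these libraries where they do the work, as an engineer would, in place of code of your own. Each camera call takes 0.05 s, during which the arm holds its last target.

TASK

Take the hook pole from its rest, put its pin into the screw eye on the shut flap of the stock cupboard and ease the flap down against its stiff stay until you feel it come firmly against its stop; pull gently, because the eye is only screwed into thin plywood and must not be wrenched. Then unhook the pole and lay it back in its rest, as it lay, leaving the flap down on its stop. Hold the pole firmly and level, so that it never turns in the grip; work the flap with the pole only, never with the gripper, and leave the glued-up soundboard under the flap untouched and the other things on the bench where they are.

Things in the scene. Friction and masses are not known exactly. Their poses are not given: they have to be found in the camera images.
- cupboard: Plywood stock cupboard on the bench, 220 deep (its x) x 400 wide (its y) x 340 mm high, on two cheeks with open space below. Origin: centre of its underside; its -x side is the front, closed by the flap. Fixed. A ball catch holds the flap shut (about 8 to 10 N at the eye to break it, free within the first 8 mm).
- flap: The cupboard's plywood drop flap, 396 wide x 158 high x 12 mm thick. Origin: middle of its hinge line (its y axis), 172 mm above the bench; shut, the panel stands from 6 mm below to 152 mm above the hinge line, its outer face 12 mm out (-x). It swings out and down: z is vertical when shut and leans to the cupboard's -x as it opens. More than 14 N between pole and flap damages it.
- eye (a point): Centre of the steel screw eye at mid-width of the flap, 128 mm above the hinge line and 40 mm out from it (28 mm off the outer face): 300 mm above the bench when shut. Ring of 5 mm wire, about 16 mm clear inside, 26 mm outside; the hole's axis runs along the hinge (y), so a pin enters sideways along y. Axes as flap; moves with the flap.
- stay_guide: Brass guide of the friction stay, inside the cupboard's front by its +y cheek. The stay keeps the flap stiff (3 to 6 N at the eye) and it stays where it is left. Its stop, a collar clamped by hand inside the cupboard, meets this rubber-buffered guide somewhere between 58 and 85 degrees from shut: different each time, not measured. The force at the eye then rises 3 N or so per mm.
- pole: Hook pole, 0.15 to 0.21 kg: wooden stick 20 wide (y) x 28 mm high (z), x = -190 to +55 mm, in a rubber sleeve 24 x 32 mm from x = -45 to +28 mm; then a 7 mm round steel shank to x = +95 mm, ending in a 6 mm round pin bent square to the side along +y, its tip 33 mm from the shank's centre line. Origin: stick's underside, 95 mm behind the pin. x along the stick to the hook, z up as it lies.
- pole_grip (a point): Middle of the rubber-sleeved part of the pole, 14 mm above the stick's underside, 95 mm behind the pin, clear of the rest: the place to grasp it, across its 24 mm width. Firm grip needed: under load at the hook the pole can turn in a weak one. Axes as pole.
- pole_pin (a point): Middle of the pin: 95 mm ahead of and 17 mm to the +y side of pole_grip, at the same height. Axes as pole.
- rest_seat (a point): Where pole_grip lies when the pole is seated in its rest, 59 mm above the bench. The rest: dark board 260 x 80 mm with two notched posts 14 mm thick, 145 mm behind and 41 mm ahead of this point; the stick's underside seats 45 mm above the bench between cheeks about 26 mm apart, flaring to their top 27 mm higher. x along the pole to the hook, z up. Fixed.
- glueup: Small guitar soundboard with freshly glued bars on a work board 300 (x) x 190 (y) mm, 36 mm high in all, lying on the bench in front of the cupboard, under the flap's swing. Origin: centre of its underside. Must not be touched.
- cup: White paper cup, 72 mm wide, 85 mm high; origin at the centre of its underside. Leave alone.
- glue: White glue bottle, 52 mm wide, 130 mm high; origin at the centre of its underside. Leave alone.
- gobar1: Black rod with white rubber tips, 344 mm long along its x, 16 mm thick at the tips, lying on the bench; origin under its middle. Leave alone.
- gobar2: Second such rod. Leave alone.
- caul: Dark hardwood block 130 x 40 x 22 mm; origin at the centre of its underside. Leave alone.
- chisel: Slim wood-handled hand tool, 200 mm long, lying on the bench. Leave alone.
- plane: Small wooden hand plane, 140 x 45 mm, about 85 mm high; origin at the centre of its underside. Leave alone.

How it is judged:
On the way, in this order (a step that is already met when the one before it is completed fails the run):
1. the pole's pin is through the eye while the flap is still shut (distance between pole_pin and eye below 0.014 m and angle between eye's own z axis and vertical below 0.05 rad), for 0.1 s.
2. with the pin still in the eye, the flap has been drawn down against its stop (contact force between flap and stay_guide above 0.4 N and angle between eye's own z axis and vertical above 0.95 rad and distance between pole_pin and eye below 0.018 m), for 0.1 s.
At the end, for the whole second after the job is handed in: The flap is down (more than 54 degrees from shut), at rest and bearing on its stop with at least 0.4 N at the stay's guide; the pole lies still in the notches of its rest, within 30 mm along, 10 mm across and -6 to +8 mm in height of where it lay seated and within 0.1 rad of its direction (contact force between flap and stay_guide above 0.4 N and angle between eye's own z axis and vertical above 0.95 rad and angular speed of flap below 0.05 rad/s and x of pole_grip in the frame of rest_seat between -0.03 and 0.03 m and y of pole_grip in the frame of rest_seat between -0.01 and 0.01 m and z of pole_grip in the frame of rest_seat between -0.006 and 0.008 m and angle between the x axis of pole_grip and the x axis of rest_seat, either way round below 0.1 rad and linear speed of pole below 0.02 m/s); the robot touches nothing.
It fails at once if the eye was wrenched (more than 14 N between pole and flap) or the flap flung (over 1.5 rad/s) (contact force between pole and flap above 14 N or angular speed of flap above 1.5 rad/s).
It fails at once if the pole was not held level: tilted, or turned in the grip, by more than 0.14 rad (8 degrees) (angle between pole_grip's own x axis and vertical above 1.7108 rad or angle between pole_grip's own x axis and vertical below 1.4308 rad).
It fails at once if the gripper or arm worked the flap (contact force between any of the fingers, the arm and flap above 1 N).
It fails at once if the glued-up soundboard was touched (contact force between anything else and glueup above 0.5 N).
It fails at once if another thing on the bench was moved more than 25 mm (distance of any of cup, glue, gobar1, gobar2, caul, chisel, plane from where it was at the start of the episode above 0.025 m).
It also fails if it takes over 72 s, if anything falls off the work surface, if the arm or the gripper's body presses on something with over 40 N, if the wrist force passes 120 N, or if a joint passes its speed limit or range.

## Working session

There is one attempt and no reset: what is moved stays moved. The work goes in short steps, Python scripts to look and compute and a tool call to move; the robot and the scene stay as the last step left them, time stands still between calls to the robot, and variables do not carry over. Pictures are saved under pics/ and viewed, and the job is handed in when it is done.

Besides the shell and the picture viewer there is one more tool, called after "Request:" by a JSON object that holds its "fn" and its "kwargs", one argument or row to a line. arm_command: Moves the arm, as the interface text tells. Its arguments: {"type":"object","properties":{"deltas":{"type":"array","items":{"type":"object","properties":{"dx":{"type":"number"},"dy":{"type":"number"},"dz":{"type":"number"},"ax":{"type":"number"},"ay":{"type":"number"},"az":{"type":"number"}}}},"gripper":{"type":"number"}},"required":["deltas"]}

```bash
mkdir -p pics
python3 - <<'E'
from cell import bot, imaging
import cv2,numpy as np
print(bot.read_state())
for n in ("scene","side","wrist"):
    p,d=imaging.camera(n); cv2.imwrite(f"pics/{n}0.png",p[:,:,::-1]); np.savez(f"pics/{n}0.npz",p=p,d=d)
    c=imaging.calibration(n); print(n,c)
    if "rvec" in c:
        R=cv2.Rodrigues(np.array(c["rvec"],float))[0]; print(-R.T@np.array(c["tvec"]).ravel(), R[2])
E
```

```text
{'time': 0.0, 'joints': array([ 1.04589653e+00,  3.59530242e-01,  1.51140830e+00, -3.99671302e-05,
        1.27247300e+00, -1.15107948e-01]), 'qd': array([ 9.93987448e-05,  1.85794153e-03, -7.25403791e-04,  1.42161004e-04,
        1.11693644e-04, -7.96516922e-04]), 'tau': array([ 2.25061827e-03, -5.27614117e+01, -2.78627515e+01,  5.98726547e-05,
        1.28124654e-02,  2.82854819e-05]), 'tool_pos': array([0.23889655, 0.55001562, 0.40384743]), 'tool_rot': array([ 2.03459409e-01,  9.79082959e-01, -8.69284043e-04, -2.67958457e-04]), 'ft_force': array([ 0.96030238, -0.7872368 ,  0.32193943]), 'wrist_torque': array([0.01090488, 0.02578734, 0.04342645]), 'finger_gap': 1.0014574984434395}
scene {'fx': 446.1984685853515, 'fy': 446.1984685853515, 'cx': 324.0073756797575, 'cy': 203.1003585944957, 'rvec': array([ 1.42992055,  2.30270373, -0.77768785]), 'tvec': array([ 0.25080484, -0.2931759 ,  1.98313339])}
[1.37569692 0.43094698 1.41542076] [-0.53068739 -0.2785339  -0.80049344]
side {'fx': 439.53535165014677, 'fy': 439.53535165014677, 'cx': 313.00610263749934, 'cy': 198.08317207886557, 'rvec': array([ 2.17476465, -0.95764402,  0.40684016]), 'tvec': array([-0.39159357,  0.43184369,  1.44740043])}
[-0.28247179 -0.78836189  1.3166236 ] [ 0.53070462  0.4851131  -0.69499488]
wrist {'fx': 336.9697253457679, 'fy': 336.9697253457679, 'cx': 316.8467513248911, 'cy': 200.35191384758681, 'mount': array([[-2.86731579e-04, -9.59547561e-01, -2.81546438e-01,
         7.18297674e-02],
       [ 9.99999903e-01, -3.69016090e-04,  2.39239175e-04,
         6.87277377e-04],
       [-3.33456533e-04, -2.81546342e-01,  9.59547574e-01,
         3.05790645e-02],
       [ 0.00000000e+00,  0.00000000e+00,  0.00000000e+00,
         1.00000000e+00]])}
```

View pics/scene0.png

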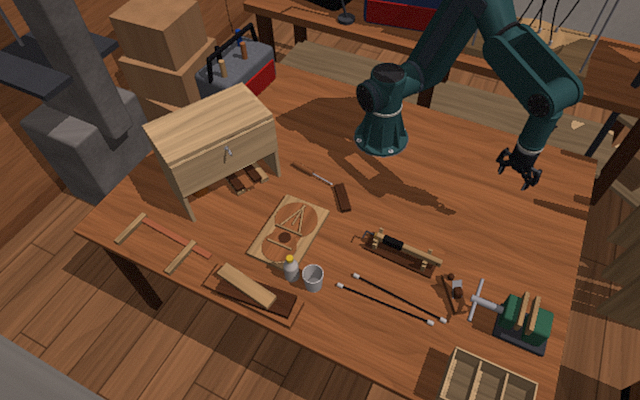

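View pics/side0.png

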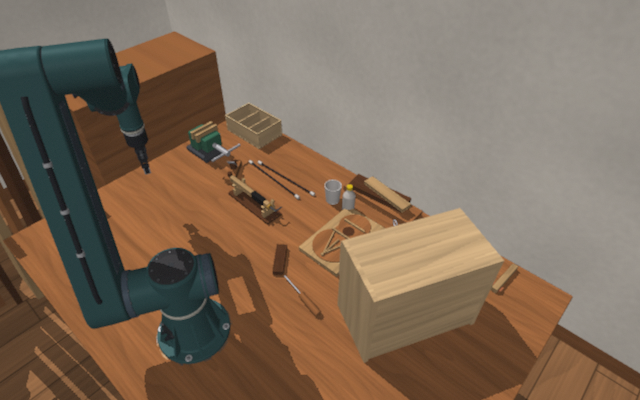

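View pics/wrist0.png

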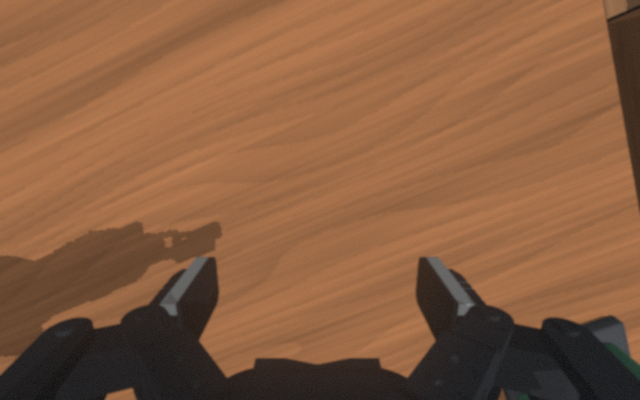

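```bash
cat > h.py <<'E'
import cv2,numpy as np
from cell import bot,imaging
def cal(n):
    c=imaging.calibration(n)
    K=np.array([[c["fx"],0,c["cx"]],[0,c["fy"],c["cy"]],[0,0,1]])
    if "rvec" in c:
        R=cv2.Rodrigues(np.array(c["rvec"],float))[0]; t=np.array(c["tvec"]).ravel()
        return K,R,t
    return K,c["mount"]
def cam_pose(n,st=None):
    c=cal(n)
    if len(c)==3: return c[0],c[1].T,-c[1].T@c[2]   # K, R cam->world, centre
    from scipy.spatial.transform import Rotation as Ro
    st=st or bot.read_state(); T=np.eye(4);T[:3,:3]=Ro.from_quat(st["tool_rot"]).as_matrix();T[:3,3]=st["tool_pos"]
    M=T@c[1]; return c[0],M[:3,:3],M[:3,3]
def pts(n,d,st=None):
    K,R,o=cam_pose(n,st); v,u=np.mgrid[:400,:640]
    P=np.stack([(u-K[0,2])/K[0,0]*d,(v-K[1,2])/K[1,1]*d,d],-1)
    W=P@R.T+o; W[d==0]=np.nan; return W
def ray(n,u,v,z,st=None):
    K,R,o=cam_pose(n,st); r=R@np.array([(u-K[0,2])/K[0,0],(v-K[1,2])/K[1,1],1]); return o+r*(z-o[2])/r[2]
def proj(n,P,st=None):
    K,R,o=cam_pose(n,st); q=K@(R.T@(np.array(P)-o)); return q[:2]/q[2]
def crop(p,x0,y0,x1,y1,s,f): cv2.imwrite(f,cv2.resize(p[y0:y1,x0:x1,::-1],None,fx=s,fy=s,interpolation=cv2.INTER_CUBIC))
E
python3 - <<'E'
from h import *
z=np.load("pics/scene0.npz");p,d=z["p"],z["d"];W=pts("scene",d)
crop(p,340,220,460,300,6,"pics/c_rest.png"); crop(p,130,80,290,220,5,"pics/c_cup.png")
for uv in [(227,152),(145,125),(275,88),(250,90),(205,160),(165,175),(270,155),(192,215),(278,180),(160,140),(270,120),(355,238),(372,240),(378,236),(440,262),(393,243),(300,195),(328,202),(248,240),(284,265)]:
    print(uv,np.round(W[uv[1],uv[0]],3))
E
```

```text
(227, 152) [ 0.572 -0.369  0.28 ]
(145, 125) [ 0.631 -0.66   0.338]
(275, 88) [-0.092 -0.597 -0.002]
(250, 90) [ 0.06  -0.631  0.085]
(205, 160) [ 0.643 -0.409  0.289]
(165, 175) [ 0.643 -0.659  0.082]
(270, 155) [ 0.37  -0.34   0.083]
(192, 215) [ 0.737 -0.468  0.048]
(278, 180) [ 0.411 -0.288 -0.005]
(160, 140) [ 0.666 -0.565  0.338]
(270, 120) [ 0.407 -0.286  0.325]
(355, 238) [0.532 0.116 0.   ]
(372, 240) [0.518 0.178 0.009]
(378, 236) [0.529 0.201 0.067]
(440, 262) [0.54  0.431 0.078]
(393, 243) [0.536 0.26  0.073]
(300, 195) [ 0.444 -0.166  0.001]
(328, 202) [ 0.424 -0.051 -0.002]
(248, 240) [ 0.717 -0.239  0.002]
(284, 265) [ 0.787 -0.036  0.085]
```

View pics/c_rest.png

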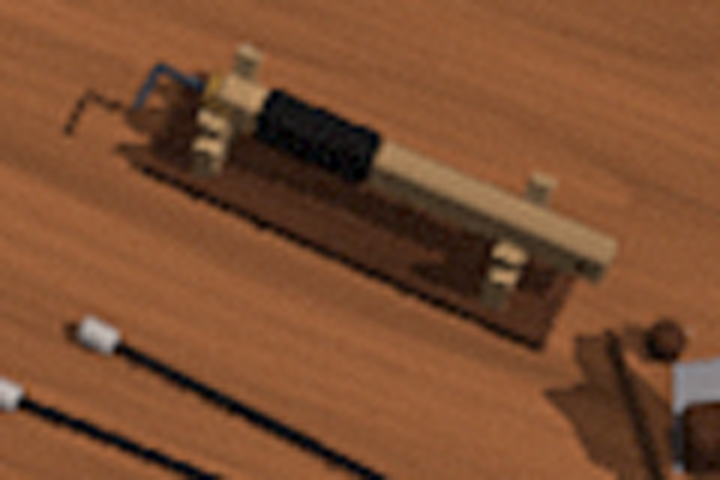

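View pics/c_cup.png

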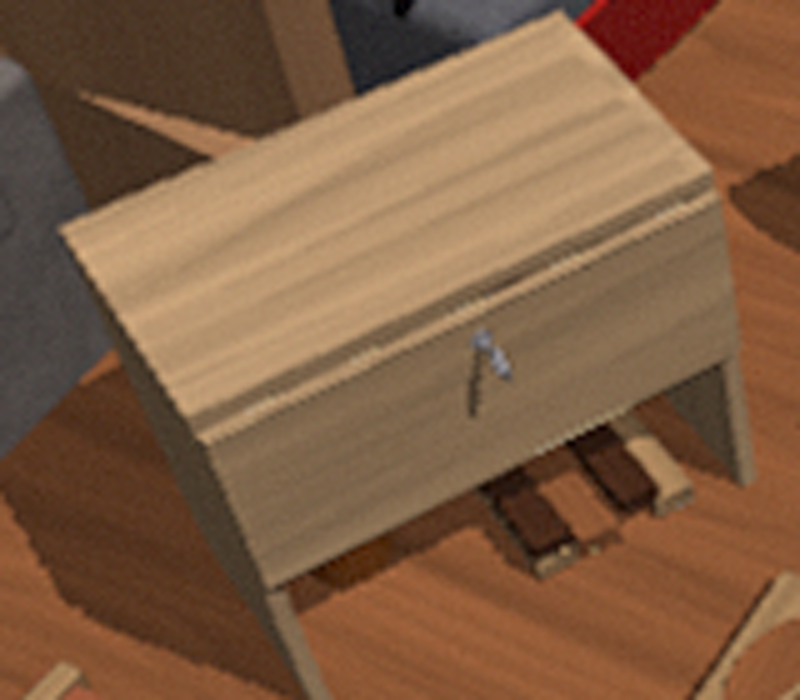

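Run:
```python
from h import *
z=np.load("pics/scene0.npz");p,d=z["p"],z["d"];W=pts("scene",d)
# top face: z ~0.34
m=(np.abs(W[...,2]-0.34)<0.008)&(W[...,1]<-0.2)
m=cv2.morphologyEx(m.astype(np.uint8),cv2.MORPH_OPEN,np.ones((3,3)))
n,l,s,c=cv2.connectedComponentsWithStats(m); i=1+np.argmax(s[1:,4]); P=W[l==i]
r=cv2.minAreaRect((P[:,:2]*1000).astype(np.float32)); print("top",r,cv2.boxPoints(r),P[:,2].mean())
# flap face
poly=np.zeros((400,640),np.uint8); cv2.fillPoly(poly,[np.array([[178,172],[270,124],[273,148],[188,192]])],1)
cv2.circle(poly,(227,155),10,0,-1)
Q=W[poly>0]; Q=Q[~np.isnan(Q[:,0])]
for k in range(4):
    c0=Q.mean(0);u,sv,vt=np.linalg.svd(Q-c0,full_matrices=False);e=(Q-c0)@vt[2];Q=Q[np.abs(e)<2.5*e.std()]
nn=vt[2]*np.sign(vt[2][0]); print("flap n",nn,"yaw out deg",np.degrees(np.arctan2(nn[1],nn[0])),c0,e.std())
print("eye ray",[np.round(ray("scene",u,v,0.3),3) for u,v in [(227,150),(229,153),(228,152)]])
# pole stick: black sleeve
hsv=cv2.cvtColor(p,cv2.COLOR_RGB2HSV); roi=np.zeros((400,640),bool);roi[225:270,375:410]=1
b=roi&(p.max(2)<60)&(W[...,2]>0.05); print(b.sum()); B=W[b]; print(B.mean(0))
r=cv2.minAreaRect((B[:,:2]*1000).astype(np.float32));print("sleeve",r)
roi=np.zeros((400,640),bool);roi[225:280,365:450]=1
S=W[roi&(W[...,2]>0.066)&(W[...,2]<0.09)]; 
print("stick",cv2.minAreaRect((S[:,:2]*1000).astype(np.float32)),S.mean(0)); c0=S.mean(0);vt=np.linalg.svd(S-c0,full_matrices=False)[2];print(vt[0])
```

```text
top ((513.6361083984375, -474.7803955078125), (231.89175415039062, 402.6894836425781), 62.00735855102539) [[ 281.42697 -482.65872]
 [ 637.00494 -671.6643 ]
 [ 745.8452  -466.90207]
 [ 390.26727 -277.89648]] 0.34016332111947123
flap n [ 0.47001414  0.88263938 -0.00586785] yaw out deg 61.96426031647495 [ 0.57536377 -0.37039949  0.24557375] 0.002365724962376665
eye ray [array([ 0.578, -0.36 ,  0.3  ]), array([ 0.587, -0.346,  0.3  ]), array([ 0.585, -0.351,  0.3  ])]
176
[0.53281044 0.25638305 0.06981923]
sleeve ((529.7366333007812, 244.283935546875), (35.260589599609375, 93.75460052490234), 6.948378562927246)
stick ((527.9766235351562, 302.88507080078125), (269.1278381347656, 66.55774688720703), 88.18043518066406) [0.53105315 0.31074173 0.0729618 ]
[3.65854940e-02 9.99330261e-01 7.28448469e-04]
```

Request:
{"fn": "arm_command", "kwargs": {
  "deltas": [
    {"dx":20,"dy":-40,"dz":10,"az":-4.7},
    {"dx":20,"dy":-44,"dz":10,"az":-4.7},
    {"dx":20,"dy":-45,"dz":10,"az":-4.7},
    {"dx":20,"dy":-45,"dz":10,"az":-4.7},
    {"dx":20,"dy":-45,"dz":10,"az":-4.7},
    {"dx":20,"dy":-45,"dz":10,"az":-4.7},
    {"dx":20,"dy":-45,"dz":10,"az":-4.7},
    {"dx":20,"dy":-45,"dz":10,"az":-4.7},
    {"dx":20,"dy":-45,"dz":10,"az":-4.7},
    {"dx":20,"dy":-45,"dz":10,"az":-4.7},
    {"dx":20,"dy":-45,"dz":10,"az":-4.7},
    {"dx":20,"dy":-45,"dz":10,"az":-4.7},
    {"dx":20,"dy":-45,"dz":10,"az":-4.7},
    {"dx":20,"dy":-45,"dz":10,"az":-4.7},
    {"dx":20,"dy":-45,"dz":10,"az":-4.7},
    {"dx":10,"dy":-45,"dz":10,"az":-4.7},
    {"dx":10,"dy":-45,"dz":10,"az":-4.7},
    {"dx":10,"dy":-45,"dz":10,"az":-4.7},
    {"dx":10,"dy":-45,"dz":10,"az":-4.7},
    {"dx":9,"dy":-46,"dz":6,"az":-5.2}
  ]
}}

```text
$.deltas[0]: bad value
```

Request:
{"fn": "arm_command", "kwargs": {
  "deltas": [
    {"dz":0},
    {"dz":0},
    {"dz":0}
  ]
}}

```text
$.deltas[0]: bad value
```

Run:
```python
from h import *
st=bot.read_state(); print(st["tool_pos"],st["tool_rot"],st["joints"].round(3),st["ft_force"],np.abs(st["qd"]).max())
p,d=imaging.camera("wrist"); cv2.imwrite("pics/w1.png",p[:,:,::-1]); np.savez("pics/w1.npz",p=p,d=d,pos=st["tool_pos"],rot=st["tool_rot"])
print(proj("wrist",(0.585,-0.351,0.3),st))
```

```text
[0.23894581 0.55007253 0.40402853] [ 2.03484216e-01  9.79077954e-01 -6.95073579e-04 -2.23583057e-04] [ 1.046  0.359  1.511 -0.     1.273 -0.115] [0.08179269 0.22908643 0.29329188] 0.003095896779115697
[-506.79982055 1034.06524389]
```

View pics/w1.png

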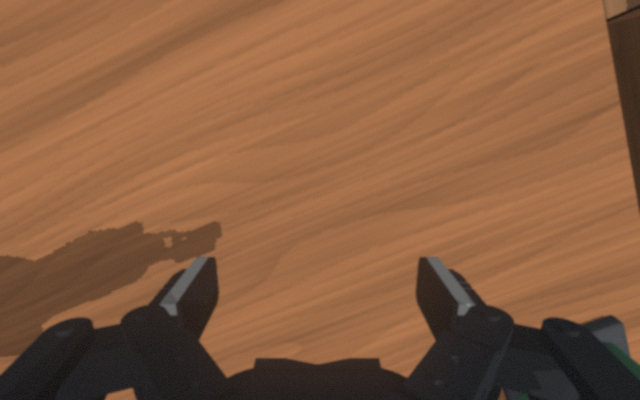

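The move was refused, so the arm is still at its start. All six keys are probably required in each row, so I'll resend it with them filled in.

Request:
{"fn": "arm_command", "kwargs": {
  "deltas": [
    {"dx":20,"dy":-40,"dz":10,"ax":0,"ay":0,"az":-4.7},
    {"dx":20,"dy":-44,"dz":10,"ax":0,"ay":0,"az":-4.7},
    {"dx":20,"dy":-45,"dz":10,"ax":0,"ay":0,"az":-4.7},
    {"dx":20,"dy":-45,"dz":10,"ax":0,"ay":0,"az":-4.7},
    {"dx":20,"dy":-45,"dz":10,"ax":0,"ay":0,"az":-4.7},
    {"dx":20,"dy":-45,"dz":10,"ax":0,"ay":0,"az":-4.7},
    {"dx":20,"dy":-45,"dz":10,"ax":0,"ay":0,"az":-4.7},
    {"dx":20,"dy":-45,"dz":10,"ax":0,"ay":0,"az":-4.7},
    {"dx":20,"dy":-45,"dz":10,"ax":0,"ay":0,"az":-4.7},
    {"dx":20,"dy":-45,"dz":10,"ax":0,"ay":0,"az":-4.7},
    {"dx":20,"dy":-45,"dz":10,"ax":0,"ay":0,"az":-4.7},
    {"dx":20,"dy":-45,"dz":10,"ax":0,"ay":0,"az":-4.7},
    {"dx":20,"dy":-45,"dz":10,"ax":0,"ay":0,"az":-4.7},
    {"dx":20,"dy":-45,"dz":10,"ax":0,"ay":0,"az":-4.7},
    {"dx":20,"dy":-45,"dz":10,"ax":0,"ay":0,"az":-4.7},
    {"dx":10,"dy":-45,"dz":10,"ax":0,"ay":0,"az":-4.7},
    {"dx":10,"dy":-45,"dz":10,"ax":0,"ay":0,"az":-4.7},
    {"dx":10,"dy":-45,"dz":10,"ax":0,"ay":0,"az":-4.7},
    {"dx":10,"dy":-45,"dz":10,"ax":0,"ay":0,"az":-4.7},
    {"dx":9,"dy":-46,"dz":6,"ax":0,"ay":0,"az":-5.2}
  ]
}}

```text
time: 2.7
tool_pos: [0.5883, -0.3461, 0.601]
tool_rot: [0.858, 0.514, 0.0, 0.0]
ft_force: [0.5, 0.5, -0.2]
finger_gap: 1.003
```

Request:
{"fn": "arm_command", "kwargs": {
  "deltas": [
    {"dx":0,"dy":0,"dz":0,"ax":0,"ay":0,"az":0},
    {"dx":0,"dy":0,"dz":0,"ax":0,"ay":0,"az":0}
  ]
}}

```text
time: 2.95
tool_pos: [0.588, -0.3446, 0.6]
tool_rot: [0.857, 0.515, -0.0, -0.001]
ft_force: [0.5, 0.4, 0.7]
finger_gap: 0.997
```

Run:
```python
from h import *
st=bot.read_state(); print(st["tool_pos"],st["tool_rot"],st["joints"].round(3),st["ft_force"],np.abs(st["qd"]).max())
p,d=imaging.camera("wrist"); cv2.imwrite("pics/w2.png",p[:,:,::-1]); np.savez("pics/w2.npz",p=p,d=d,pos=st["tool_pos"],rot=st["tool_rot"])
print(proj("wrist",(0.585,-0.351,0.3),st))
```

```text
[ 0.58797088 -0.34455145  0.60000529] [ 8.56987055e-01  5.15337255e-01 -7.91130960e-05 -8.33967915e-04] [-6.310e-01  3.890e-01  1.002e+00  1.000e-03  1.753e+00 -1.430e-01] [0.47082934 0.4079527  0.68239698] 0.016546780132869175
[318.29085418 200.99371345]
```

View pics/w2.png

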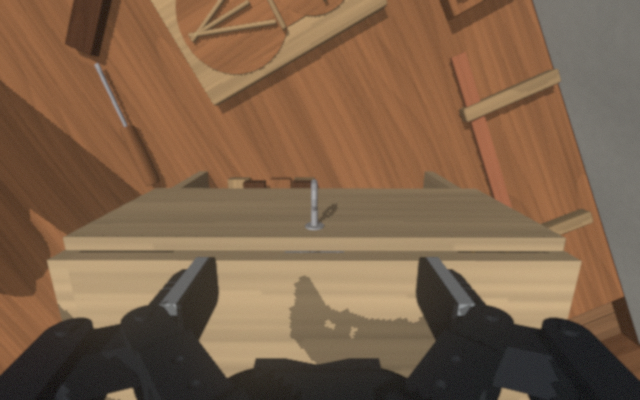

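Run:
```python
from h import *
z=np.load("pics/w2.npz");p=z["p"];st=dict(tool_pos=z["pos"],tool_rot=z["rot"])
crop(p,274,165,354,260,8,"pics/c_eye.png")
A=ray("wrist",66,237,.324,st);B=ray("wrist",565,237,.324,st); print(A,B,np.linalg.norm(A-B),"yaw n",np.degrees(np.arctan2((B-A)[1],(B-A)[0]))+90)
g=cv2.cvtColor(p,cv2.COLOR_RGB2GRAY).astype(int)
for x in (66+20,150,250,380,470,540): print(x,g[228:265,x])
```

```text
[ 0.39937273 -0.27792417  0.324     ] [ 0.74512303 -0.46115573  0.324     ] 0.39130177325512416 yaw n 62.078493107187484
86 [110 110 110 108 110 108 109 111 120 138 148 151 153 152 153 154 156 158
 159 162 158 146 118  93  95 108 113 112 111 113 116 128 144 160 166 169
 167]
150 [108 111 112 111 111 110 108 110 120 136 148 152 153 152 152 154 156 157
 160 159 159 145 118  96  97 107 113 112 111 111 114 125 145 162 165 167
 167]
250 [109 110 111 109 108 107 107 109 115 134 148 154 156 156 155 152 152 150
 151 150 151 144 132 119 113 110 110 111 113 112 112 119 140 155 165 166
 166]
380 [111 112 109 109 106 109 110 108 115 131 143 152 153 152 154 153 151 153
 151 151 150 146 134 121 113 111 110 109 110 110 110 117 130 151 163 164
 167]
470 [110 110 109 105 107 105 106 108 113 126 143 152 151 150 152 151 156 155
 160 162 163 157 139 107  95 103 107 108 108 110 110 113 131 154 164 164
 164]
540 [108 108 106 105 102 106 104 105 111 125 143 151 153 149 151 151 156 156
 159 161 164 161 145 118  99 105 109 108 110 110 109 114 129 147 161 167
 165]
```

View pics/c_eye.png

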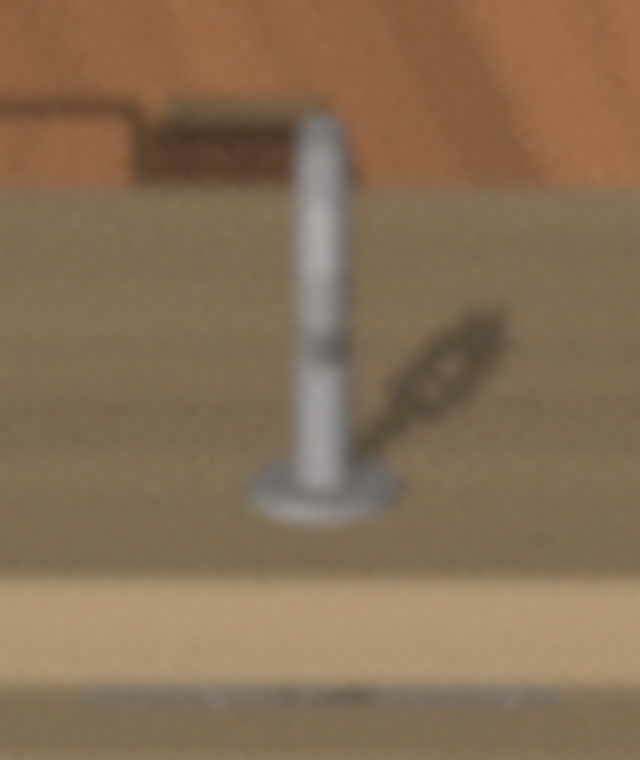

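Run:
```python
from h import *
z=np.load("pics/w2.npz");st=dict(tool_pos=z["pos"],tool_rot=z["rot"])
A=ray("wrist",70,236.9,.324,st);B=ray("wrist",560,237.4,.324,st)
d=(B-A)/np.linalg.norm(B-A); n=np.array([-d[1],d[0],0]); n=n*np.sign(n[1])
print("yaw",np.degrees(np.arctan2(n[1],n[0])))
T=ray("wrist",314.3,179.5,.300,st); S=ray("wrist",314.3,226,.300,st)
print("tip",T,"out of face",(T-A)@n*1000,"flange",(S-A)@n*1000)
c=T-n*.013; c2=S+n*(.028-.001)
print("eye",c,c2)
# face point + 28
m=T-n*((T-A)@n); print("eye by face",m+n*.028)
L=ray("wrist",66.5,237,.324,st);R=ray("wrist",565.5,237.4,.324,st);print("mid",(L+R)/2+n*.028,np.linalg.norm(L-R))
```

```text
yaw 62.015621308135366
tip [ 0.59069988 -0.33325878  0.3       ] out of face 40.82392121904875 flange 0.2546709147105253
eye [ 0.58459988 -0.34473877  0.3       ] [ 0.58426158 -0.34520363  0.3       ]
eye by face [ 0.5846825  -0.34458328  0.3       ]
mid [ 0.58568458 -0.34516265  0.324     ] 0.39136857065969083
```

Request:
{"fn": "arm_command", "kwargs": {
  "deltas": [
    {"dx":-4,"dy":49,"dz":-8,"ax":0,"ay":0,"az":2},
    {"dx":-4,"dy":49,"dz":-8,"ax":0,"ay":0,"az":2},
    {"dx":-4,"dy":49,"dz":-12,"ax":0,"ay":0,"az":2},
    {"dx":-4,"dy":49,"dz":-12,"ax":0,"ay":0,"az":2},
    {"dx":-4,"dy":49,"dz":-12,"ax":0,"ay":0,"az":2},
    {"dx":-4,"dy":49,"dz":-12,"ax":0,"ay":0,"az":2},
    {"dx":-4,"dy":49,"dz":-12,"ax":0,"ay":0,"az":2},
    {"dx":-4,"dy":49,"dz":-12,"ax":0,"ay":0,"az":2},
    {"dx":-5,"dy":49,"dz":-12,"ax":0,"ay":0,"az":2},
    {"dx":-5,"dy":49,"dz":-12,"ax":0,"ay":0,"az":2},
    {"dx":-5,"dy":49,"dz":-12,"ax":0,"ay":0,"az":2},
    {"dx":-5,"dy":49,"dz":-13,"ax":0,"ay":0,"az":2},
    {"dx":-5,"dy":47,"dz":-13,"ax":0,"ay":0,"az":2},
    {"dx":0,"dy":0,"dz":0,"ax":0,"ay":0,"az":0},
    {"dx":0,"dy":0,"dz":0,"ax":0,"ay":0,"az":0},
    {"dx":0,"dy":0,"dz":0,"ax":0,"ay":0,"az":0}
  ]
}}

```text
time: 5.0
tool_pos: [0.531, 0.2895, 0.4514]
tool_rot: [0.719, 0.695, 0.0, 0.0]
ft_force: [0.5, 0.1, 0.8]
finger_gap: 0.998
```

Run:
```python
from h import *
st=bot.read_state(); print(st["tool_pos"],st["tool_rot"],st["joints"].round(3),st["ft_force"],np.abs(st["qd"]).max())
p,d=imaging.camera("wrist"); cv2.imwrite("pics/w3.png",p[:,:,::-1]); np.savez("pics/w3.npz",p=p,d=d,pos=st["tool_pos"],rot=st["tool_rot"])
```

```text
[0.53096476 0.28945014 0.45135247] [7.19490678e-01 6.94501984e-01 2.69549877e-04 2.94301933e-04] [ 0.385  0.328  1.438 -0.     1.375  0.42 ] [0.4784253  0.05293796 0.79737161] 0.010174140906621035
```

View pics/w3.png

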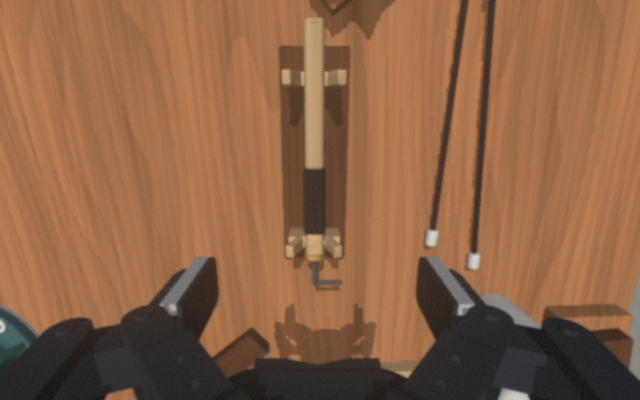

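Run:
```python
from h import *
z=np.load("pics/w3.npz");p=z["p"];st=dict(tool_pos=z["pos"],tool_rot=z["rot"])
crop(p,275,160,355,300,5,"pics/c_pole.png")
h=p.astype(int); s=(h.max(2)<60)
m=np.zeros_like(s);m[160:240,295:335]=s[160:240,295:335]
n,l,stt,c=cv2.connectedComponentsWithStats(m.astype(np.uint8)); i=1+np.argmax(stt[1:,4]);print(stt[i],c[i])
g=cv2.cvtColor(p,cv2.COLOR_RGB2GRAY).astype(int)
for r in (40,110,150): print(r,g[r,298:332])
for r in (180,200,220): print(r,g[r,298:332])
print(g[160:245,314]); print(g[10:30,314])
```

```text
[322 171   1   1   1] [322. 171.]
40 [120 118 122 122 122 122 134 147 156 165 167 169 165 163 162 159 160 158
 157 157 157 156 152 143 127 115 114 122 127 126 132 132 131 133]
110 [ 64  65  62  63  64  80 104 133 152 161 167 169 166 164 164 162 162 160
 161 159 157 155 150 140 122 105  86  78  76  74  69  65  61  64]
150 [ 81  81  84  85  83  83  97 123 143 155 162 165 167 166 163 162 160 161
 158 157 155 153 145 136 121  96  78  73  79  78  78  76  77  79]
180 [78 80 83 83 76 66 57 52 56 56 52 53 56 55 53 55 54 54 55 56 55 55 52 53
 55 47 49 59 68 74 75 73 75 77]
200 [80 82 83 81 77 66 59 56 56 59 56 56 57 56 52 51 53 53 56 56 52 56 55 54
 52 53 54 61 69 75 76 71 75 74]
220 [77 81 83 81 80 71 59 55 54 57 55 54 55 53 54 53 54 53 56 56 53 56 57 54
 50 52 51 57 68 74 73 73 69 74]
[160 158 159 160 160 158 152 139 114  87  64  55  55  54  55  52  55  56
  52  54  54  51  53  56  54  55  53  53  54  56  56  53  55  54  57  55
  57  53  53  54  53  54  53  56  53  55  56  54  54  51  54  53  54  55
  54  53  57  57  56  54  54  55  53  53  52  54  54  55  56  57  54  57
  57  74 110 149 170 175 175 174 172 172 167 166 164]
[105 113 117 121 125 127 127 136 146 153 153 146 139 147 158 159 157 156
 157 158]
```

View pics/c_pole.png

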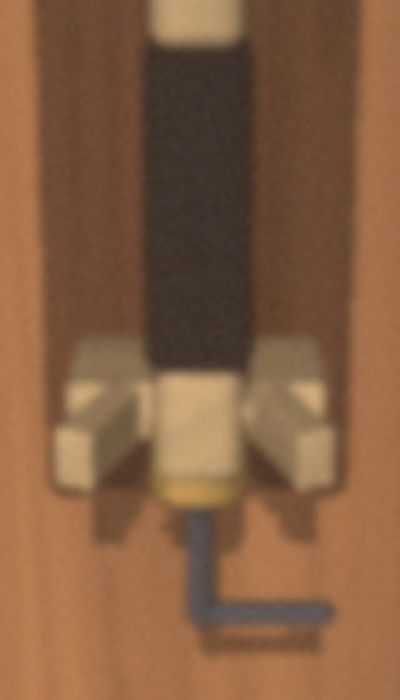

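Run:
```python
from h import *
z=np.load("pics/w3.npz");p=z["p"];st=dict(tool_pos=z["pos"],tool_rot=z["rot"])
r=lambda u,v,zz:ray("wrist",u,v,zz,st)
# stick edges row 40,110,150
cen=[]
for row,a,b in [(40,304.6,322.0),(110,304.4,322.6),(150,304.6,322.8)]:
    A,B=r(a,row,.073),r(b,row,.073); cen.append((A+B)/2); print(row,(A+B)/2,(B-A)[0]*1000)
for row,a,b in [(180,303,325.6),(200,303,325.6),(220,303.3,325.7)]:
    A,B=r(a,row,.075),r(b,row,.075); cen.append((A+B)/2); print(row,(A+B)/2,(B-A)[0]*1000)
c=np.array(cen); f=np.polyfit(c[:,1],c[:,0],1); print("dir tail yaw",np.degrees(np.arctan2(1,f[0])))
t=r(314,168.3,.075);h=r(314,234.3,.075);print("sleeve",t,h,(t-h)[1]*1000)
e=r(314,17.5,.073);print("tail end",e)
P=r(315,282.4,.059);Q=r(341.4,282.4,.059);print("pin corner",P,"tip",Q)
tx=np.array([f[0],1,0])/np.hypot(f[0],1)
for nm,y in [("sleeve tail",t[1]-.045*tx[1]),("sleeve hook",h[1]+.028*tx[1]),("tail",e[1]-.19*tx[1]),("pin",P[1]+.095*tx[1])]: print(nm,"grip y",y,"x",np.polyval(f,y))
```

```text
40 [0.53244836 0.41751372 0.073     ] 16.410873241908487
110 [0.53018489 0.35372723 0.073     ] 18.1360051113193
150 [0.52886097 0.3139277  0.073     ] 18.741568589545675
180 [0.52831525 0.28272956 0.075     ] 23.7330078633774
200 [0.52748865 0.26084849 0.075     ] 24.1464869200928
220 [0.52685022 0.23818367 0.075     ] 24.357160326315963
dir tail yaw 88.24142462584155
sleeve [0.52847381 0.29519715 0.075     ] [0.52567144 0.2215045  0.075     ] 73.69264412054982
tail end [0.53383393 0.43656581 0.073     ]
pin corner [0.52413659 0.15275959 0.059     ] tip [0.55593104 0.15162262 0.059     ]
sleeve tail grip y 0.25021834001404786 x 0.5271538102353981
sleeve hook grip y 0.24949131354960308 x 0.5271314886528752
tail grip y 0.24665530118018503 x 0.5270444157783156
pin grip y 0.24771485050996117 x 0.5270769466681228
```

Request:
{"fn": "arm_command", "kwargs": {
  "deltas": [
    {"dx":-4,"dy":-24,"dz":0,"ax":0,"ay":0,"az":0.2},
    {"dx":0,"dy":-24.5,"dz":-20,"ax":0,"ay":0,"az":0},
    {"dx":0,"dy":0,"dz":-40,"ax":0,"ay":0,"az":0},
    {"dx":0,"dy":0,"dz":-40,"ax":0,"ay":0,"az":0},
    {"dx":0,"dy":0,"dz":-40,"ax":0,"ay":0,"az":0},
    {"dx":0,"dy":0,"dz":-30,"ax":0,"ay":0,"az":0},
    {"dx":0,"dy":0,"dz":-20,"ax":0,"ay":0,"az":0},
    {"dx":0,"dy":0,"dz":0,"ax":0,"ay":0,"az":0},
    {"dx":0,"dy":0,"dz":0,"ax":0,"ay":0,"az":0}
  ]
}}

```text
time: 6.18
tool_pos: [0.5277, 0.2414, 0.2617]
tool_rot: [0.718, 0.696, 0.001, 0.0]
ft_force: [0.6, 0.2, 0.4]
finger_gap: 0.997
```

Run:
```python
from h import *
st=bot.read_state(); print(st["tool_pos"],st["tool_rot"],st["ft_force"],np.abs(st["qd"]).max())
p,d=imaging.camera("wrist"); cv2.imwrite("pics/w4.png",p[:,:,::-1])
```

```text
[0.52771938 0.2414362  0.26169808] [7.18311326e-01 6.95721440e-01 6.47303199e-04 3.14301892e-04] [0.57119165 0.21770103 0.44433963] 0.010160972773968747
```

View pics/w4.png

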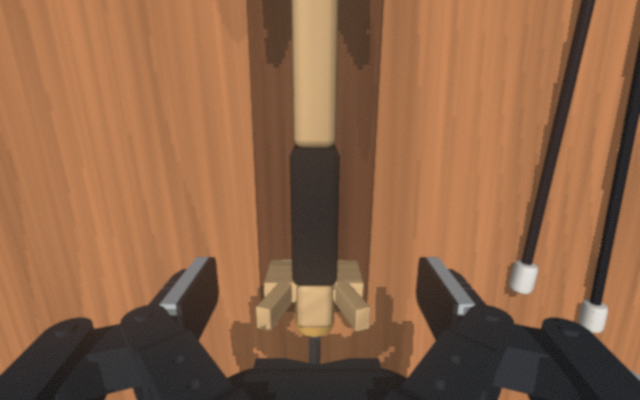

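Request:
{"fn": "arm_command", "kwargs": {
  "deltas": [
    {"dx":-0.7,"dy":0,"dz":-20,"ax":0,"ay":0,"az":0},
    {"dx":0,"dy":0,"dz":-18,"ax":0,"ay":0,"az":0},
    {"dx":0,"dy":0,"dz":-10,"ax":0,"ay":0,"az":0},
    {"dx":0,"dy":0,"dz":0,"ax":0,"ay":0,"az":0}
  ]
}}

```text
time: 6.72
tool_pos: [0.5264, 0.2418, 0.2128]
tool_rot: [0.718, 0.696, -0.0, -0.0]
ft_force: [0.3, 0.3, 0.4]
finger_gap: 1.005
```

Request:
{"fn": "arm_command", "kwargs": {
  "deltas": [
    {"dx":0,"dy":0,"dz":0,"ax":0,"ay":0,"az":0},
    {"dx":0,"dy":0,"dz":0,"ax":0,"ay":0,"az":0},
    {"dx":0,"dy":0,"dz":0,"ax":0,"ay":0,"az":0},
    {"dx":0,"dy":0,"dz":0,"ax":0,"ay":0,"az":0},
    {"dx":0,"dy":0,"dz":0,"ax":0,"ay":0,"az":0},
    {"dx":0,"dy":0,"dz":0,"ax":0,"ay":0,"az":0}
  ],
  "gripper": -1
}}

```text
time: 7.48
tool_pos: [0.5266, 0.2419, 0.2132]
tool_rot: [0.718, 0.696, 0.0, 0.0]
ft_force: [-0.9, -0.1, 5.1]
finger_gap: 0.273
```

Run:
```python
from h import *
st=bot.read_state(); print(st["time"],st["tool_pos"],st["tool_rot"],st["ft_force"],st["wrist_torque"],st["finger_gap"])
```

```text
7.475 [0.52659994 0.24188772 0.21316134] [7.18000033e-01 6.96042957e-01 3.62304117e-04 1.52258642e-04] [-0.9067442  -0.06290834  5.06128638] [-0.04443938  0.0880912  -0.05628704] 0.272749243888647
```

Request:
{"fn": "arm_command", "kwargs": {
  "deltas": [
    {"dx":0,"dy":0,"dz":4,"ax":0,"ay":0,"az":0},
    {"dx":0,"dy":0,"dz":8,"ax":0,"ay":0,"az":0},
    {"dx":0,"dy":0,"dz":12,"ax":0,"ay":0,"az":0},
    {"dx":0,"dy":0,"dz":16,"ax":0,"ay":0,"az":0},
    {"dx":0,"dy":0,"dz":20,"ax":0,"ay":0,"az":0},
    {"dx":0,"dy":0,"dz":20,"ax":0,"ay":0,"az":0},
    {"dx":0,"dy":0,"dz":20,"ax":0,"ay":0,"az":0},
    {"dx":0,"dy":0,"dz":0,"ax":0,"ay":0,"az":0},
    {"dx":0,"dy":0,"dz":0,"ax":0,"ay":0,"az":0}
  ]
}}

```text
time: 8.6
tool_pos: [0.5261, 0.2417, 0.3126]
tool_rot: [0.718, 0.696, -0.0, -0.0]
ft_force: [0.5, 0.2, -2.2]
finger_gap: 0.273
```

Run:
```python
from h import *
st=bot.read_state(); print(st["time"],st["tool_pos"],st["tool_rot"],st["ft_force"],st["wrist_torque"],st["finger_gap"])
for n in ("scene","side"):
    p,d=imaging.camera(n); np.savez(f"pics/{n}5.npz",p=p,d=d); u,v=proj(n,(0.527,0.25,.16)).astype(int)
    crop(p,max(u-80,0),v-60,u+80,v+60,5,f"pics/{n}5.png"); print(n,u,v)
```

```text
8.6 [0.52606639 0.24170744 0.31260431] [ 7.17999732e-01  6.96043367e-01 -1.09221843e-04 -6.32175386e-05] [ 0.49805633  0.21655809 -2.20371686] [-0.0981485   0.02645447  0.04409849] 0.2727178093648007
scene 393 226
side 257 180
```

View pics/side5.png

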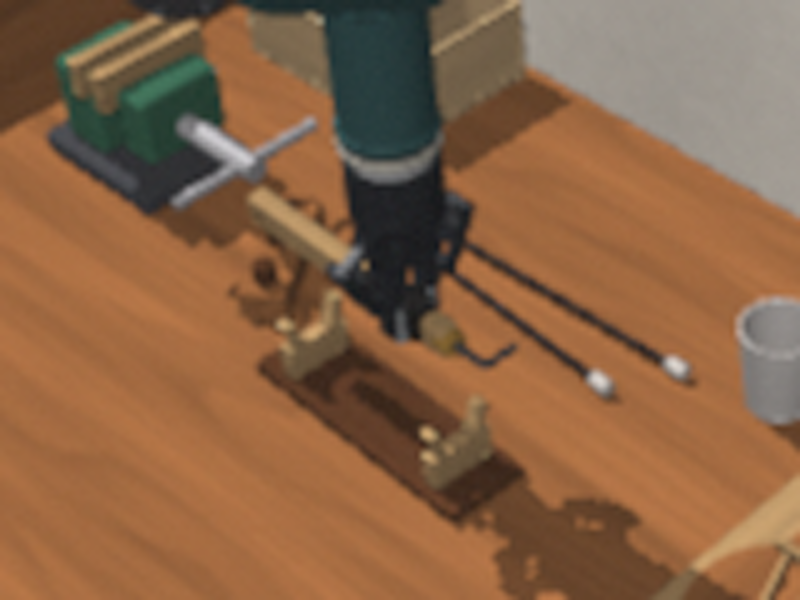

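View pics/scene5.png

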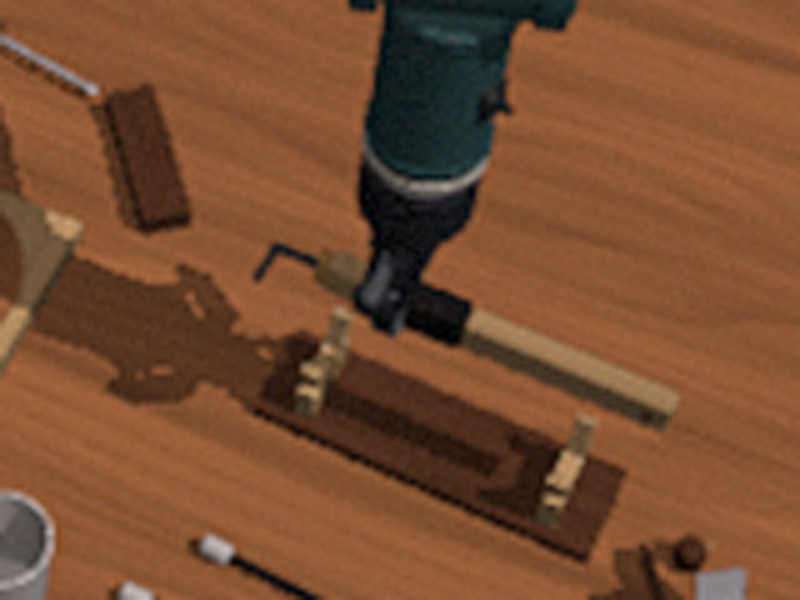

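```bash
cat >> h.py <<'E'
def tri(obs):
    A=[];b=[]
    for n,u,v in obs:
        K,R,o=cam_pose(n); r=R@np.array([(u-K[0,2])/K[0,0],(v-K[1,2])/K[1,1],1]);r/=np.linalg.norm(r);M=np.eye(3)-np.outer(r,r);A.append(M);b.append(M@o)
    x=np.linalg.lstsq(np.vstack(A),np.hstack(b),rcond=None)[0]; return x
E
python3 - <<'E'
from h import *
print("corner",tri([("scene",313+277/5,166+248/5),("side",177+485/5,120+361/5)]))
print("tip",tri([("scene",313+258/5,166+278/5),("side",177+513/5,120+348/5)]))
print("tail top far", tri([("scene",313+676/5,166+398/5),("side",177+262/5,120+188/5)]))
for P in [(.524,.1528,.158)]: print([ (proj(n,P)-o)*5 for n,o in (("scene",(313,166)),("side",(177,120)))])
E
```

```text
corner [0.52427442 0.15400129 0.15822136]
tip [0.55116405 0.15134957 0.15516911]
tail top far [0.53354457 0.43287092 0.17316128]
[array([273.77031889, 247.7782388 ]), array([484.24929943, 361.73891284])]
```

Request:
{"fn": "arm_command", "kwargs": {
  "deltas": [
    {"dx":0,"dy":-10,"dz":20,"ax":0,"ay":0,"az":0},
    {"dx":4,"dy":-25,"dz":30,"ax":0,"ay":0,"az":-1.2},
    {"dx":6,"dy":-40,"dz":30,"ax":0,"ay":0,"az":-2.5},
    {"dx":6,"dy":-45,"dz":22,"ax":0,"ay":0,"az":-2.5},
    {"dx":6,"dy":-45,"dz":20,"ax":0,"ay":0,"az":-2.5},
    {"dx":6,"dy":-45,"dz":10,"ax":0,"ay":0,"az":-2.5},
    {"dx":6,"dy":-45,"dz":10,"ax":0,"ay":0,"az":-2.5},
    {"dx":6,"dy":-45,"dz":0,"ax":0,"ay":0,"az":-2.5},
    {"dx":6,"dy":-45,"dz":0,"ax":0,"ay":0,"az":-2.5},
    {"dx":6,"dy":-40,"dz":0,"ax":0,"ay":0,"az":-2.5},
    {"dx":6,"dy":-35,"dz":0,"ax":0,"ay":0,"az":-2.5},
    {"dx":6,"dy":-25,"dz":0,"ax":0,"ay":0,"az":-2.5},
    {"dx":0,"dy":0,"dz":0,"ax":0,"ay":0,"az":0},
    {"dx":0,"dy":0,"dz":0,"ax":0,"ay":0,"az":0},
    {"dx":0,"dy":0,"dz":0,"ax":0,"ay":0,"az":0}
  ]
}}

```text
time: 10.58
tool_pos: [0.5902, -0.202, 0.4546]
tool_rot: [0.857, 0.516, -0.0, -0.0]
ft_force: [0.4, 0.3, -2.4]
finger_gap: 0.271
```

```bash
cat >> h.py <<'E'
N=np.array([np.cos(np.radians(62)),np.sin(np.radians(62)),0]); YC=np.array([N[1],-N[0],0]); EYE=np.array([.5846,-.3448,.300])
def rel(st=None):
    "pin mid minus eye(shut), in (out, yc, up) mm, assuming rigid grip"
    from scipy.spatial.transform import Rotation as Ro
    st=st or bot.read_state(); R=Ro.from_quat(st["tool_rot"]).as_matrix()
    pin=st["tool_pos"]-.088*R[:,0]+.017*np.cross([0,0,1],-R[:,0])-np.array([0,0,.1544])
    d=pin-EYE; print("t",round(st["time"],2),"pin-eye out,yc,up mm",np.round([d@N*1000,d@YC*1000,d[2]*1000],1),"yaw",np.degrees(np.arctan2(R[1,0],R[0,0])).round(2),"tilt",np.degrees(np.arcsin(R[2,0])).round(2),"F out,yc,up",np.round([st["ft_force"]@N,st["ft_force"]@YC,st["ft_force"][2]],2),"M",st["wrist_torque"].round(2))
    return st
E
python3 - <<'E'
from h import *
st=rel(); print(st["tool_pos"],st["joints"].round(2))
p,d=imaging.camera("scene"); u,v=proj("scene",EYE+.03*N).astype(int); crop(p,u-60,v-45,u+60,v+45,6,"pics/s6.png"); print(u,v)
E
```

```text
t 10.57 pin-eye out,yc,up mm [ 40.8 -44.9   0.2] yaw 62.1 tilt 0.02 F out,yc,up [ 0.47  0.25 -2.44] M [-0.06  0.04  0.01]
[ 0.59022359 -0.20198634  0.4545828 ] [-0.44  0.36  1.39  0.    1.4   0.05]
233 157
```

View pics/s6.png

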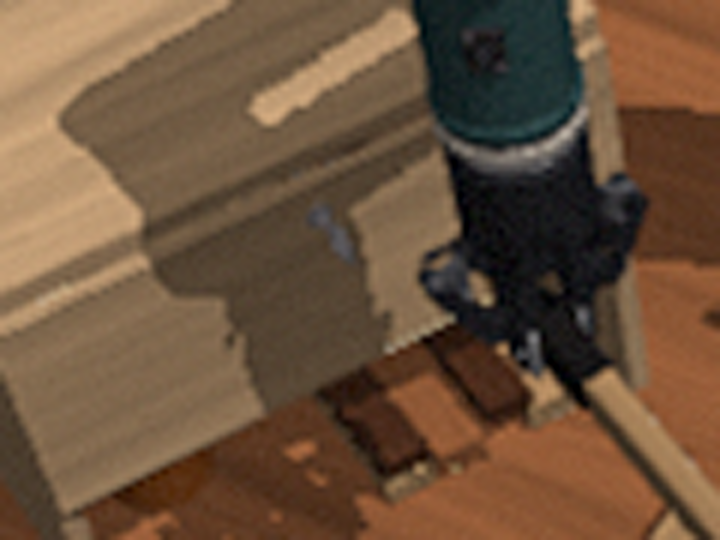

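Request:
{"fn": "arm_command", "kwargs": {
  "deltas": [
    {"dx":-6,"dy":-12,"dz":0,"ax":0,"ay":0,"az":0},
    {"dx":-7,"dy":-12,"dz":0,"ax":0,"ay":0,"az":0},
    {"dx":-6,"dy":-12,"dz":0,"ax":0,"ay":0,"az":0},
    {"dx":0,"dy":0,"dz":0,"ax":0,"ay":0,"az":0},
    {"dx":0,"dy":0,"dz":0,"ax":0,"ay":0,"az":0}
  ]
}}

```text
time: 11.25
tool_pos: [0.5713, -0.2394, 0.4547]
tool_rot: [0.857, 0.515, 0.0, -0.0]
ft_force: [-0.1, 0.1, -2.1]
finger_gap: 0.277
```

Run:
```python
from h import *
st=rel(); u,v=proj("scene",EYE+.01*N).astype(int)
p,d=imaging.camera("scene");  crop(p,u-60,v-45,u+60,v+45,6,"pics/s7.png"); print(u,v)
```

```text
t 11.25 pin-eye out,yc,up mm [ -1.2 -44.3   0.3] yaw 61.98 tilt 0.02 F out,yc,up [ 0.04 -0.15 -2.13] M [-0.05  0.04  0.04]
230 154
```

View pics/s7.png

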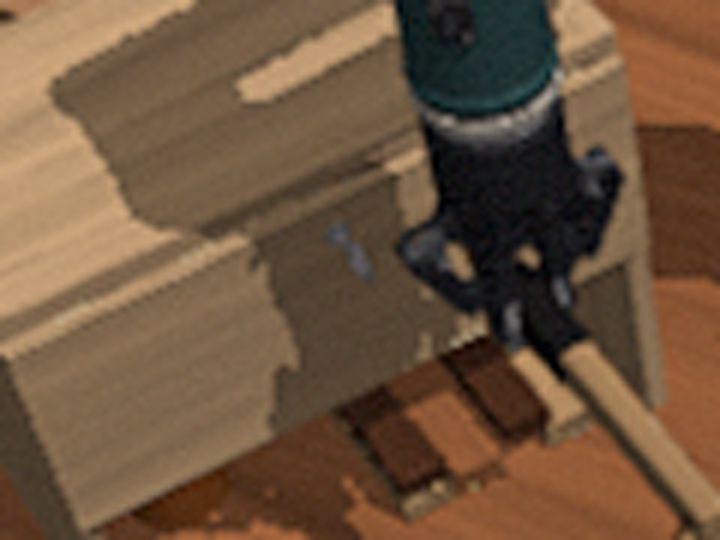

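Request:
{"fn": "arm_command", "kwargs": {
  "deltas": [
    {"dx":4.5,"dy":-1,"dz":-0.3,"ax":0,"ay":0,"az":0},
    {"dx":5,"dy":-2.5,"dz":0,"ax":0,"ay":0,"az":0},
    {"dx":5,"dy":-2.6,"dz":0,"ax":0,"ay":0,"az":0},
    {"dx":5,"dy":-2.7,"dz":0,"ax":0,"ay":0,"az":0},
    {"dx":3.5,"dy":-1.9,"dz":0,"ax":0,"ay":0,"az":0}
  ]
}}

```text
time: 11.92
tool_pos: [0.5948, -0.2501, 0.4543]
tool_rot: [0.857, 0.515, -0.0, -0.0]
ft_force: [0.4, -0.0, -2.6]
finger_gap: 0.277
```

Request:
{"fn": "arm_command", "kwargs": {
  "deltas": [
    {"dx":2.2,"dy":-1.2,"dz":0,"ax":0,"ay":0,"az":0},
    {"dx":2.2,"dy":-1.2,"dz":0,"ax":0,"ay":0,"az":0}
  ]
}}

```text
time: 12.18
tool_pos: [0.5988, -0.2523, 0.4543]
tool_rot: [0.857, 0.515, -0.0, -0.0]
ft_force: [0.4, 0.5, -0.8]
finger_gap: 0.271
```

Run:
```python
from h import *
st=rel(); u,v=proj("scene",EYE+.01*N).astype(int)
p,d=imaging.camera("scene");  crop(p,u-60,v-45,u+60,v+45,6,"pics/s8.png"); print(u,v)
```

```text
t 12.18 pin-eye out,yc,up mm [  0.3 -13.8  -0.1] yaw 62.02 tilt 0.0 F out,yc,up [ 0.58  0.09 -0.83] M [-0.02  0.06  0.01]
230 154
```

View pics/s8.png

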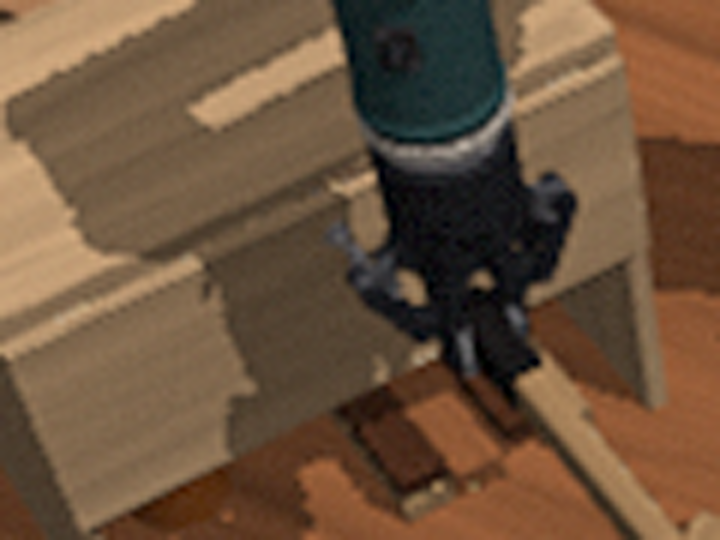

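Request:
{"fn": "arm_command", "kwargs": {
  "deltas": [
    {"dx":2.5,"dy":-1.3,"dz":0,"ax":0,"ay":0,"az":0},
    {"dx":2.5,"dy":-1.3,"dz":0,"ax":0,"ay":0,"az":0}
  ]
}}

```text
time: 12.48
tool_pos: [0.6039, -0.255, 0.4544]
tool_rot: [0.857, 0.515, -0.0, -0.0]
ft_force: [0.4, -0.1, -2.0]
finger_gap: 0.27
```

Request:
{"fn": "arm_command", "kwargs": {
  "deltas": [
    {"dx":2.5,"dy":-1.3,"dz":0,"ax":0,"ay":0,"az":0},
    {"dx":2.5,"dy":-1.3,"dz":0,"ax":0,"ay":0,"az":0}
  ]
}}

```text
time: 12.72
tool_pos: [0.6089, -0.2576, 0.4543]
tool_rot: [0.857, 0.515, -0.0, -0.0]
ft_force: [-0.1, -0.1, -1.4]
finger_gap: 0.273
```

Request:
{"fn": "arm_command", "kwargs": {
  "deltas": [
    {"dx":2,"dy":-1.1,"dz":0,"ax":0,"ay":0,"az":0},
    {"dx":0,"dy":0,"dz":0,"ax":0,"ay":0,"az":0},
    {"dx":0,"dy":0,"dz":0,"ax":0,"ay":0,"az":0}
  ]
}}

```text
time: 13.1
tool_pos: [0.6107, -0.2585, 0.4543]
tool_rot: [0.857, 0.515, -0.0, -0.0]
ft_force: [0.5, -1.0, -2.0]
finger_gap: 0.274
```

Run:
```python
from h import *
st=rel(); u,v=proj("scene",EYE+.01*N).astype(int)
p,d=imaging.camera("scene");  crop(p,u-60,v-45,u+60,v+45,6,"pics/s9.png"); p,d=imaging.camera("wrist"); cv2.imwrite("pics/w9.png",p[:,:,::-1])
```

```text
t 13.1 pin-eye out,yc,up mm [ 0.4 -0.4 -0.1] yaw 62.02 tilt 0.0 F out,yc,up [-0.67  0.9  -2.03] M [-0.12  0.06  0.01]
```

View pics/s9.png

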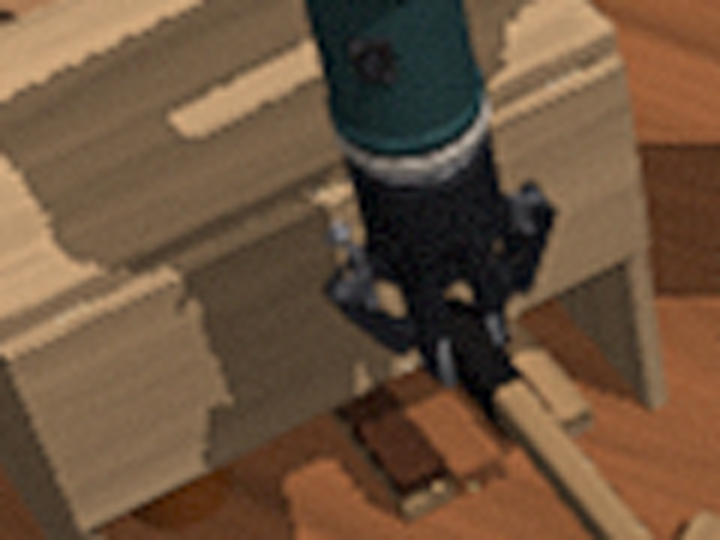

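View pics/w9.png

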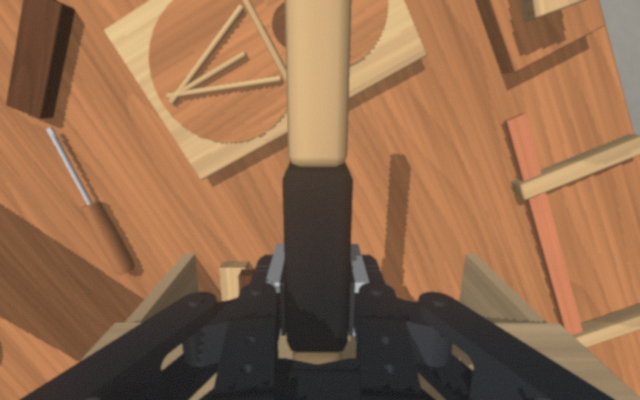

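Request:
{"fn": "arm_command", "kwargs": {
  "deltas": [
    {"dx":0.5,"dy":0.9,"dz":-0.3,"ax":0,"ay":0,"az":0},
    {"dx":0.5,"dy":0.9,"dz":-0.3,"ax":0,"ay":0,"az":0},
    {"dx":0.5,"dy":0.9,"dz":-0.3,"ax":0,"ay":0,"az":0},
    {"dx":0.5,"dy":0.9,"dz":-0.3,"ax":0,"ay":0,"az":0}
  ]
}}

```text
time: 13.7
tool_pos: [0.6128, -0.2549, 0.4531]
tool_rot: [0.857, 0.515, -0.0, -0.0]
ft_force: [0.3, -0.1, -2.0]
finger_gap: 0.275
```

Request:
{"fn": "arm_command", "kwargs": {
  "deltas": [
    {"dx":0.5,"dy":0.9,"dz":-0.3,"ax":0,"ay":0,"az":0}
  ]
}}

```text
time: 13.82
tool_pos: [0.6133, -0.254, 0.4528]
tool_rot: [0.857, 0.515, -0.0, -0.0]
ft_force: [-0.4, -0.3, -1.6]
finger_gap: 0.272
```

Request:
{"fn": "arm_command", "kwargs": {
  "deltas": [
    {"dx":0.5,"dy":0.9,"dz":-0.3,"ax":0,"ay":0,"az":0}
  ]
}}

```text
time: 13.95
tool_pos: [0.6137, -0.2533, 0.4526]
tool_rot: [0.857, 0.515, -0.0, 0.0]
ft_force: [-1.6, -1.1, -2.0]
finger_gap: 0.271
```

Run:
```python
from h import *
rel()
```

```text
t 13.95 pin-eye out,yc,up mm [ 6.5 -0.2 -1.8] yaw 62.02 tilt -0.04 F out,yc,up [-1.68 -0.89 -2.  ] M [-0.42  0.27 -0.04]
```

Request:
{"fn": "arm_command", "kwargs": {
  "deltas": [
    {"dx":0.3,"dy":0.6,"dz":-0.2,"ax":0,"ay":0,"az":0}
  ]
}}

```text
time: 14.08
tool_pos: [0.6139, -0.2531, 0.4525]
tool_rot: [0.857, 0.515, -0.001, 0.0]
ft_force: [-1.9, -3.0, -1.3]
finger_gap: 0.27
```

Request:
{"fn": "arm_command", "kwargs": {
  "deltas": [
    {"dx":0.3,"dy":0.6,"dz":-0.2,"ax":0,"ay":0,"az":0}
  ]
}}

```text
time: 14.2
tool_pos: [0.6141, -0.2527, 0.4523]
tool_rot: [0.857, 0.515, -0.001, 0.001]
ft_force: [-2.4, -4.5, -1.3]
finger_gap: 0.276
```

Request:
{"fn": "arm_command", "kwargs": {
  "deltas": [
    {"dx":0.3,"dy":0.6,"dz":-0.2,"ax":0,"ay":0,"az":0}
  ]
}}

```text
time: 14.32
tool_pos: [0.6143, -0.2523, 0.4521]
tool_rot: [0.857, 0.515, -0.001, 0.001]
ft_force: [-3.2, -6.1, -0.5]
finger_gap: 0.271
```

Request:
{"fn": "arm_command", "kwargs": {
  "deltas": [
    {"dx":0.2,"dy":0.5,"dz":-0.1,"ax":0,"ay":0,"az":0}
  ]
}}

```text
time: 14.45
tool_pos: [0.6144, -0.252, 0.452]
tool_rot: [0.857, 0.515, -0.001, 0.001]
ft_force: [-3.3, -7.1, -1.2]
finger_gap: 0.271
```

Request:
{"fn": "arm_command", "kwargs": {
  "deltas": [
    {"dx":0.2,"dy":0.4,"dz":-0.1,"ax":0,"ay":0,"az":0}
  ]
}}

```text
time: 14.58
tool_pos: [0.6145, -0.2518, 0.4519]
tool_rot: [0.857, 0.515, -0.001, 0.001]
ft_force: [-3.9, -6.6, -2.6]
finger_gap: 0.272
```

Run:
```python
from h import *
rel()
```

```text
t 14.57 pin-eye out,yc,up mm [ 8.1 -0.3 -2.2] yaw 61.97 tilt -0.18 F out,yc,up [-7.67 -0.36 -2.63] M [-1.28  0.63 -0.16]
```

Request:
{"fn": "arm_command", "kwargs": {
  "deltas": [
    {"dx":0.2,"dy":0.4,"dz":-0.1,"ax":0,"ay":0,"az":0}
  ]
}}

```text
time: 14.7
tool_pos: [0.6146, -0.2517, 0.4518]
tool_rot: [0.857, 0.515, -0.001, 0.001]
ft_force: [-4.4, -8.2, -0.4]
finger_gap: 0.272
```

Request:
{"fn": "arm_command", "kwargs": {
  "deltas": [
    {"dx":0.2,"dy":0.4,"dz":-0.1,"ax":0,"ay":0,"az":0}
  ]
}}

```text
time: 14.82
tool_pos: [0.6148, -0.2514, 0.4517]
tool_rot: [0.857, 0.515, -0.002, 0.001]
ft_force: [-3.5, -8.9, -1.4]
finger_gap: 0.272
```

Request:
{"fn": "arm_command", "kwargs": {
  "deltas": [
    {"dx":0.2,"dy":0.4,"dz":-0.1,"ax":0,"ay":0,"az":0}
  ]
}}

```text
time: 14.95
tool_pos: [0.615, -0.251, 0.4516]
tool_rot: [0.857, 0.515, -0.002, 0.001]
ft_force: [-3.4, -8.4, -1.1]
finger_gap: 0.275
```

Request:
{"fn": "arm_command", "kwargs": {
  "deltas": [
    {"dx":0.2,"dy":0.4,"dz":-0.1,"ax":0,"ay":0,"az":0}
  ]
}}

```text
time: 15.08
tool_pos: [0.6152, -0.2505, 0.4514]
tool_rot: [0.857, 0.515, -0.001, 0.001]
ft_force: [-3.6, -7.6, -0.9]
finger_gap: 0.275
```

Request:
{"fn": "arm_command", "kwargs": {
  "deltas": [
    {"dx":0.2,"dy":0.4,"dz":-0.1,"ax":0,"ay":0,"az":0}
  ]
}}

```text
time: 15.2
tool_pos: [0.6155, -0.2501, 0.4513]
tool_rot: [0.857, 0.515, -0.001, 0.001]
ft_force: [-2.9, -7.7, -1.9]
finger_gap: 0.273
```

Request:
{"fn": "arm_command", "kwargs": {
  "deltas": [
    {"dx":0.3,"dy":0.5,"dz":-0.2,"ax":0,"ay":0,"az":0}
  ]
}}

```text
time: 15.32
tool_pos: [0.6158, -0.2495, 0.451]
tool_rot: [0.857, 0.515, -0.001, 0.001]
ft_force: [-2.9, -7.2, -3.4]
finger_gap: 0.274
```

Run:
```python
from h import *
rel()
```

```text
t 15.32 pin-eye out,yc,up mm [10.8 -0.3 -3.1] yaw 61.96 tilt -0.18 F out,yc,up [-7.68  0.79 -3.36] M [-1.08  0.48 -0.07]
```

```bash
cat >> h.py <<'E'
def pin_at(th,lead=6.0):
    s,c=np.sin(th),np.cos(th); t=np.array([128*c-40*s,-128*s-40*c])/134.1
    return np.array([40*c+128*s-40,128*c-40*s-128])+lead*t
E
python3 - <<'E'
from h import *
prev=np.array([10.8,-3.1])
print(pin_at(.035))
for dg in range(3,90,1):
    q=pin_at(np.radians(dg)); d=q-prev; prev=q
    print(dg,"pin",q.round(1),"dx %.2f dy %.2f dz %.2f"%(d[0]*N[0],d[0]*N[1],d[1]))
E
```

```text
[10.11552274 -3.46712577]
3 pin [12.3 -4.4] dx 0.69 dy 1.30 dz -1.26
4 pin [14.4 -5.3] dx 1.01 dy 1.90 dz -0.93
5 pin [16.6 -6.3] dx 1.00 dy 1.88 dz -0.97
6 pin [18.7 -7.3] dx 0.99 dy 1.87 dz -1.01
7 pin [20.8 -8.3] dx 0.99 dy 1.85 dz -1.04
8 pin [22.8 -9.4] dx 0.98 dy 1.84 dz -1.08
9 pin [ 24.9 -10.5] dx 0.97 dy 1.82 dz -1.11
10 pin [ 26.9 -11.6] dx 0.96 dy 1.80 dz -1.15
11 pin [ 29.  -12.8] dx 0.95 dy 1.78 dz -1.19
12 pin [ 31.  -14.1] dx 0.94 dy 1.77 dz -1.22
13 pin [ 32.9 -15.3] dx 0.93 dy 1.75 dz -1.26
14 pin [ 34.9 -16.6] dx 0.92 dy 1.73 dz -1.29
15 pin [ 36.8 -17.9] dx 0.91 dy 1.71 dz -1.32
16 pin [ 38.7 -19.3] dx 0.90 dy 1.69 dz -1.36
17 pin [ 40.6 -20.7] dx 0.89 dy 1.66 dz -1.39
18 pin [ 42.5 -22.1] dx 0.87 dy 1.64 dz -1.42
19 pin [ 44.3 -23.6] dx 0.86 dy 1.62 dz -1.46
20 pin [ 46.1 -25. ] dx 0.85 dy 1.60 dz -1.49
21 pin [ 47.9 -26.6] dx 0.84 dy 1.57 dz -1.52
22 pin [ 49.7 -28.1] dx 0.82 dy 1.55 dz -1.55
23 pin [ 51.4 -29.7] dx 0.81 dy 1.53 dz -1.58
24 pin [ 53.1 -31.3] dx 0.80 dy 1.50 dz -1.61
25 pin [ 54.8 -32.9] dx 0.79 dy 1.48 dz -1.64
26 pin [ 56.4 -34.6] dx 0.77 dy 1.4
[... 2308 characters left out ...]

76 pin [  93.5 -141.8] dx -0.10 dy -0.20 dz -2.33
77 pin [  93.3 -144.2] dx -0.12 dy -0.23 dz -2.33
78 pin [  93.  -146.5] dx -0.14 dy -0.27 dz -2.32
79 pin [  92.6 -148.8] dx -0.16 dy -0.30 dz -2.32
80 pin [  92.2 -151.1] dx -0.18 dy -0.34 dz -2.31
81 pin [  91.8 -153.4] dx -0.20 dy -0.37 dz -2.30
82 pin [  91.3 -155.7] dx -0.22 dy -0.41 dz -2.30
83 pin [  90.8 -158. ] dx -0.24 dy -0.44 dz -2.29
84 pin [  90.3 -160.3] dx -0.26 dy -0.48 dz -2.28
85 pin [  89.7 -162.6] dx -0.27 dy -0.52 dz -2.27
86 pin [  89.1 -164.8] dx -0.29 dy -0.55 dz -2.26
87 pin [  88.4 -167.1] dx -0.31 dy -0.58 dz -2.25
88 pin [  87.7 -169.3] dx -0.33 dy -0.62 dz -2.24
89 pin [  87.  -171.5] dx -0.35 dy -0.65 dz -2.22
```

Request:
{"fn": "arm_command", "kwargs": {
  "deltas": [
    {"dx":0.4,"dy":0.7,"dz":-0.6,"ax":0,"ay":0,"az":0},
    {"dx":0.4,"dy":0.7,"dz":-0.7,"ax":0,"ay":0,"az":0},
    {"dx":0.5,"dy":1,"dz":-0.5,"ax":0,"ay":0,"az":0},
    {"dx":0.5,"dy":1,"dz":-0.5,"ax":0,"ay":0,"az":0}
  ]
}}

```text
time: 15.82
tool_pos: [0.6181, -0.2448, 0.4487]
tool_rot: [0.857, 0.515, -0.0, 0.0]
ft_force: [-1.6, -2.9, -2.5]
finger_gap: 0.275
```

Request:
{"fn": "arm_command", "kwargs": {
  "deltas": [
    {"dx":1,"dy":1.9,"dz":-1,"ax":0,"ay":0,"az":0},
    {"dx":1,"dy":1.9,"dz":-1,"ax":0,"ay":0,"az":0},
    {"dx":1,"dy":1.8,"dz":-1,"ax":0,"ay":0,"az":0}
  ]
}}

```text
time: 16.2
tool_pos: [0.6211, -0.2392, 0.4457]
tool_rot: [0.857, 0.515, -0.0, 0.0]
ft_force: [-2.1, -5.4, -1.9]
finger_gap: 0.274
```

Run:
```python
from h import *
rel()
```

```text
t 16.2 pin-eye out,yc,up mm [22.4 -0.3 -8.6] yaw 62.02 tilt -0.06 F out,yc,up [-5.73  0.66 -1.93] M [-0.89  0.42 -0.05]
```

Request:
{"fn": "arm_command", "kwargs": {
  "deltas": [
    {"dx":1,"dy":1.8,"dz":-1.4,"ax":0,"ay":0,"az":0},
    {"dx":1,"dy":1.8,"dz":-1.4,"ax":0,"ay":0,"az":0},
    {"dx":1,"dy":1.8,"dz":-1.2,"ax":0,"ay":0,"az":0},
    {"dx":0.9,"dy":1.8,"dz":-1.2,"ax":0,"ay":0,"az":0},
    {"dx":0.9,"dy":1.8,"dz":-1.3,"ax":0,"ay":0,"az":0},
    {"dx":0.9,"dy":1.7,"dz":-1.3,"ax":0,"ay":0,"az":0},
    {"dx":0.9,"dy":1.7,"dz":-1.3,"ax":0,"ay":0,"az":0}
  ]
}}

```text
time: 17.08
tool_pos: [0.6279, -0.2265, 0.4366]
tool_rot: [0.857, 0.515, 0.0, 0.0]
ft_force: [-1.6, -4.0, -0.7]
finger_gap: 0.271
```

Request:
{"fn": "arm_command", "kwargs": {
  "deltas": [
    {"dx":0.9,"dy":1.7,"dz":-1.4,"ax":0,"ay":0,"az":0},
    {"dx":0.9,"dy":1.7,"dz":-1.4,"ax":0,"ay":0,"az":0},
    {"dx":0.9,"dy":1.6,"dz":-1.4,"ax":0,"ay":0,"az":0},
    {"dx":0.9,"dy":1.6,"dz":-1.5,"ax":0,"ay":0,"az":0},
    {"dx":0.8,"dy":1.6,"dz":-1.5,"ax":0,"ay":0,"az":0},
    {"dx":0.8,"dy":1.6,"dz":-1.5,"ax":0,"ay":0,"az":0}
  ]
}}

```text
time: 17.82
tool_pos: [0.633, -0.2167, 0.4279]
tool_rot: [0.857, 0.515, -0.0, 0.0]
ft_force: [-1.6, -4.2, 0.4]
finger_gap: 0.277
```

Run:
```python
from h import *
rel(); p,d=imaging.camera("scene");u,v=proj("scene",EYE+.05*N).astype(int); crop(p,u-70,v-50,u+70,v+50,5,"pics/s10.png")
```

```text
t 17.82 pin-eye out,yc,up mm [ 47.8  -0.3 -26.5] yaw 62.02 tilt -0.0 F out,yc,up [-4.45  0.61  0.37] M [-0.92  0.36 -0.03]
```

View pics/s10.png

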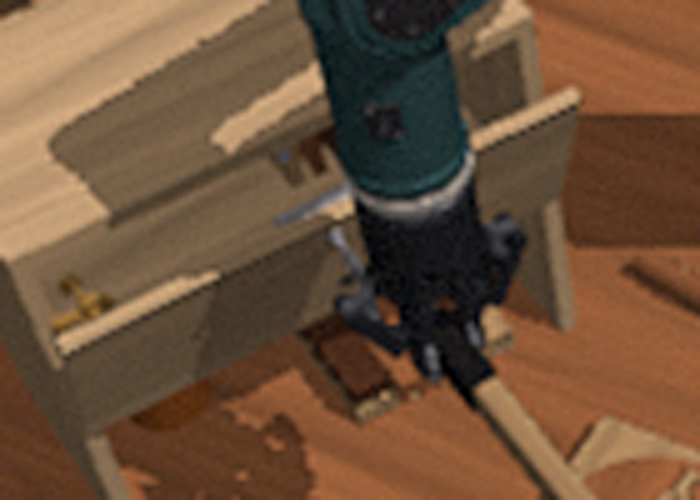

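Request:
{"fn": "arm_command", "kwargs": {
  "deltas": [
    {"dx":0.8,"dy":1.5,"dz":-1.6,"ax":0,"ay":0,"az":0},
    {"dx":0.8,"dy":1.5,"dz":-1.6,"ax":0,"ay":0,"az":0},
    {"dx":0.8,"dy":1.5,"dz":-1.6,"ax":0,"ay":0,"az":0},
    {"dx":0.8,"dy":1.5,"dz":-1.6,"ax":0,"ay":0,"az":0},
    {"dx":0.8,"dy":1.5,"dz":-1.7,"ax":0,"ay":0,"az":0},
    {"dx":0.8,"dy":1.4,"dz":-1.7,"ax":0,"ay":0,"az":0},
    {"dx":0.7,"dy":1.4,"dz":-1.7,"ax":0,"ay":0,"az":0},
    {"dx":0.7,"dy":1.4,"dz":-1.8,"ax":0,"ay":0,"az":0},
    {"dx":0.7,"dy":1.4,"dz":-1.8,"ax":0,"ay":0,"az":0},
    {"dx":0.7,"dy":1.3,"dz":-1.8,"ax":0,"ay":0,"az":0}
  ]
}}

```text
time: 19.12
tool_pos: [0.6406, -0.2023, 0.411]
tool_rot: [0.857, 0.515, 0.0, -0.0]
ft_force: [-1.8, -4.2, -0.2]
finger_gap: 0.272
```

Request:
{"fn": "arm_command", "kwargs": {
  "deltas": [
    {"dx":0.7,"dy":1.3,"dz":-1.8,"ax":0,"ay":0,"az":0},
    {"dx":0.7,"dy":1.3,"dz":-1.9,"ax":0,"ay":0,"az":0},
    {"dx":0.6,"dy":1.2,"dz":-1.9,"ax":0,"ay":0,"az":0},
    {"dx":0.6,"dy":1.2,"dz":-1.9,"ax":0,"ay":0,"az":0},
    {"dx":0.6,"dy":1.2,"dz":-1.9,"ax":0,"ay":0,"az":0},
    {"dx":0.6,"dy":1.1,"dz":-2,"ax":0,"ay":0,"az":0},
    {"dx":0.6,"dy":1.1,"dz":-2,"ax":0,"ay":0,"az":0},
    {"dx":0.6,"dy":1.1,"dz":-2,"ax":0,"ay":0,"az":0},
    {"dx":0.6,"dy":1,"dz":-2,"ax":0,"ay":0,"az":0}
  ]
}}

```text
time: 20.25
tool_pos: [0.6462, -0.1918, 0.3935]
tool_rot: [0.857, 0.515, -0.0, -0.0]
ft_force: [-1.3, -2.8, 0.5]
finger_gap: 0.274
```

Run:
```python
from h import *
rel()
```

```text
t 20.25 pin-eye out,yc,up mm [ 76.   -0.4 -60.9] yaw 62.02 tilt 0.01 F out,yc,up [-3.14  0.15  0.45] M [-0.82  0.33 -0.08]
```

Request:
{"fn": "arm_command", "kwargs": {
  "deltas": [
    {"dx":0.5,"dy":1,"dz":-2,"ax":0,"ay":0,"az":0},
    {"dx":0.5,"dy":1,"dz":-2,"ax":0,"ay":0,"az":0},
    {"dx":0.5,"dy":1,"dz":-2.1,"ax":0,"ay":0,"az":0},
    {"dx":0.5,"dy":0.9,"dz":-2.1,"ax":0,"ay":0,"az":0},
    {"dx":0.5,"dy":0.9,"dz":-2.1,"ax":0,"ay":0,"az":0},
    {"dx":0.5,"dy":0.9,"dz":-2.1,"ax":0,"ay":0,"az":0},
    {"dx":0.4,"dy":0.8,"dz":-2.1,"ax":0,"ay":0,"az":0},
    {"dx":0.4,"dy":0.8,"dz":-2.1,"ax":0,"ay":0,"az":0},
    {"dx":0.4,"dy":0.8,"dz":-2.2,"ax":0,"ay":0,"az":0},
    {"dx":0.4,"dy":0.7,"dz":-2.2,"ax":0,"ay":0,"az":0}
  ]
}}

```text
time: 21.5
tool_pos: [0.6508, -0.183, 0.3725]
tool_rot: [0.857, 0.515, 0.0, -0.0]
ft_force: [-0.9, -2.6, 1.3]
finger_gap: 0.271
```

Run:
```python
from h import *
rel(); p,d=imaging.camera("wrist"); cv2.imwrite("pics/w11.png",p[:,:,::-1])
p,d=imaging.camera("scene");u,v=proj("scene",EYE+.05*N-[0,0,.08]).astype(int); crop(p,u-70,v-50,u+70,v+50,5,"pics/s11.png")
```

```text
t 21.5 pin-eye out,yc,up mm [ 86.   -0.5 -81.9] yaw 62.02 tilt 0.01 F out,yc,up [-2.67  0.45  1.26] M [-0.74  0.29 -0.03]
```

View pics/w11.png

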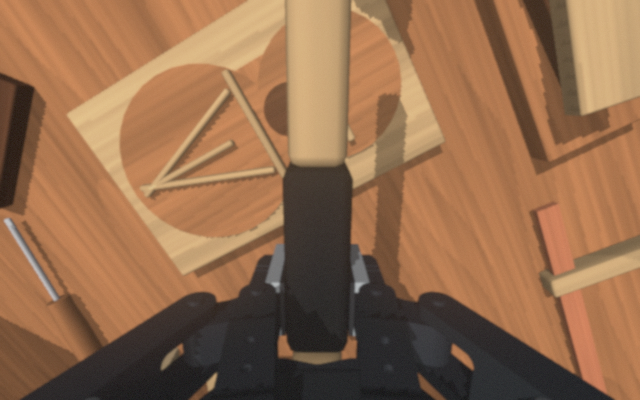

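View pics/s11.png

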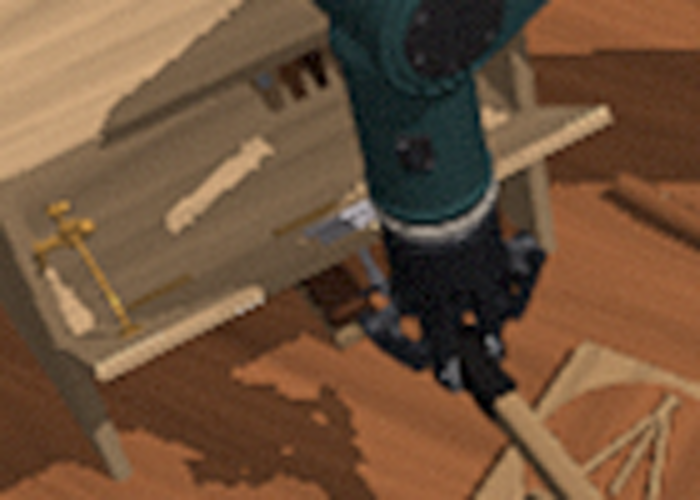

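Request:
{"fn": "arm_command", "kwargs": {
  "deltas": [
    {"dx":0.4,"dy":0.7,"dz":-2.2,"ax":0,"ay":0,"az":0},
    {"dx":0.3,"dy":0.7,"dz":-2.2,"ax":0,"ay":0,"az":0},
    {"dx":0.3,"dy":0.6,"dz":-2.2,"ax":0,"ay":0,"az":0},
    {"dx":0.3,"dy":0.6,"dz":-2.3,"ax":0,"ay":0,"az":0},
    {"dx":0.3,"dy":0.6,"dz":-2.3,"ax":0,"ay":0,"az":0}
  ]
}}

```text
time: 22.22
tool_pos: [0.6524, -0.1798, 0.3613]
tool_rot: [0.857, 0.515, -0.0, -0.0]
ft_force: [-1.4, -2.8, 1.5]
finger_gap: 0.272
```

Request:
{"fn": "arm_command", "kwargs": {
  "deltas": [
    {"dx":0.1,"dy":0.3,"dz":-1.1,"ax":0,"ay":0,"az":0},
    {"dx":0.1,"dy":0.3,"dz":-1.1,"ax":0,"ay":0,"az":0},
    {"dx":0.1,"dy":0.2,"dz":-1.2,"ax":0,"ay":0,"az":0},
    {"dx":0.1,"dy":0.2,"dz":-1.2,"ax":0,"ay":0,"az":0}
  ]
}}

```text
time: 22.72
tool_pos: [0.6528, -0.1788, 0.3569]
tool_rot: [0.857, 0.515, 0.0, 0.0]
ft_force: [0.0, -1.0, 0.3]
finger_gap: 0.274
```

Run:
```python
from h import *
rel()
```

```text
t 22.73 pin-eye out,yc,up mm [ 90.6  -0.6 -97.5] yaw 62.02 tilt 0.01 F out,yc,up [-0.85  0.51  0.26] M [-0.66  0.21  0.06]
```

Request:
{"fn": "arm_command", "kwargs": {
  "deltas": [
    {"dx":0.1,"dy":0.2,"dz":-1.1,"ax":0,"ay":0,"az":0},
    {"dx":0.1,"dy":0.2,"dz":-1.1,"ax":0,"ay":0,"az":0},
    {"dx":0.1,"dy":0.2,"dz":-1.2,"ax":0,"ay":0,"az":0},
    {"dx":0.1,"dy":0.2,"dz":-1.2,"ax":0,"ay":0,"az":0}
  ]
}}

```text
time: 23.22
tool_pos: [0.6532, -0.178, 0.3522]
tool_rot: [0.857, 0.515, 0.0, -0.0]
ft_force: [1.3, -0.6, 1.7]
finger_gap: 0.272
```

Request:
{"fn": "arm_command", "kwargs": {
  "deltas": [
    {"dx":0.1,"dy":0.2,"dz":-1.1,"ax":0,"ay":0,"az":0},
    {"dx":0.1,"dy":0.2,"dz":-1.1,"ax":0,"ay":0,"az":0},
    {"dx":0.1,"dy":0.2,"dz":-1.2,"ax":0,"ay":0,"az":0}
  ]
}}

```text
time: 23.6
tool_pos: [0.6535, -0.1775, 0.3488]
tool_rot: [0.857, 0.515, 0.0, 0.0]
ft_force: [0.4, -1.4, 1.3]
finger_gap: 0.278
```

Request:
{"fn": "arm_command", "kwargs": {
  "deltas": [
    {"dx":0.1,"dy":0.2,"dz":-1.1,"ax":0,"ay":0,"az":0},
    {"dx":0.1,"dy":0.2,"dz":-1.1,"ax":0,"ay":0,"az":0},
    {"dx":0.1,"dy":0.2,"dz":-1.2,"ax":0,"ay":0,"az":0}
  ]
}}

```text
time: 23.98
tool_pos: [0.6537, -0.1769, 0.3454]
tool_rot: [0.857, 0.515, -0.0, -0.0]
ft_force: [0.5, -1.7, 0.8]
finger_gap: 0.271
```

Request:
{"fn": "arm_command", "kwargs": {
  "deltas": [
    {"dx":0.1,"dy":0.1,"dz":-1.2,"ax":0,"ay":0,"az":0},
    {"dx":0.1,"dy":0.1,"dz":-1.2,"ax":0,"ay":0,"az":0},
    {"dx":0.1,"dy":0.1,"dz":-1.2,"ax":0,"ay":0,"az":0}
  ]
}}

```text
time: 24.35
tool_pos: [0.654, -0.1766, 0.3418]
tool_rot: [0.857, 0.515, -0.0, -0.0]
ft_force: [-0.6, -1.2, 2.8]
finger_gap: 0.268
```

Request:
{"fn": "arm_command", "kwargs": {
  "deltas": [
    {"dx":0.1,"dy":0.1,"dz":-1.2,"ax":0,"ay":0,"az":0},
    {"dx":0,"dy":0.1,"dz":-1.2,"ax":0,"ay":0,"az":0},
    {"dx":0.1,"dy":0.1,"dz":-1.2,"ax":0,"ay":0,"az":0}
  ]
}}

```text
time: 24.72
tool_pos: [0.6542, -0.1763, 0.3381]
tool_rot: [0.857, 0.515, -0.0, -0.0]
ft_force: [-0.4, -1.4, 1.2]
finger_gap: 0.275
```

Request:
{"fn": "arm_command", "kwargs": {
  "deltas": [
    {"dx":0,"dy":0.1,"dz":-1.2,"ax":0,"ay":0,"az":0},
    {"dx":0,"dy":0.1,"dz":-1.2,"ax":0,"ay":0,"az":0},
    {"dx":0,"dy":0.1,"dz":-1.2,"ax":0,"ay":0,"az":0}
  ]
}}

```text
time: 25.1
tool_pos: [0.6543, -0.176, 0.3346]
tool_rot: [0.857, 0.515, 0.0, -0.0]
ft_force: [-0.5, -1.6, 2.1]
finger_gap: 0.275
```

Run:
```python
from h import *
rel()
```

```text
t 25.1 pin-eye out,yc,up mm [  93.8   -0.7 -119.8] yaw 62.02 tilt 0.01 F out,yc,up [-1.63  0.32  2.08] M [-0.54  0.15  0.03]
```

Request:
{"fn": "arm_command", "kwargs": {
  "deltas": [
    {"dx":0,"dy":0.1,"dz":-1.2,"ax":0,"ay":0,"az":0},
    {"dx":0,"dy":0,"dz":-1.2,"ax":0,"ay":0,"az":0},
    {"dx":0,"dy":0,"dz":-1.2,"ax":0,"ay":0,"az":0}
  ]
}}

```text
time: 25.48
tool_pos: [0.6543, -0.1758, 0.331]
tool_rot: [0.857, 0.515, 0.0, -0.0]
ft_force: [0.4, -0.8, 1.3]
finger_gap: 0.276
```

Request:
{"fn": "arm_command", "kwargs": {
  "deltas": [
    {"dx":0,"dy":0,"dz":-1.2,"ax":0,"ay":0,"az":0},
    {"dx":0,"dy":0,"dz":-1.2,"ax":0,"ay":0,"az":0},
    {"dx":0,"dy":0,"dz":-1.2,"ax":0,"ay":0,"az":0}
  ]
}}

```text
time: 25.85
tool_pos: [0.6543, -0.1759, 0.3278]
tool_rot: [0.857, 0.515, 0.0, 0.0]
ft_force: [-0.7, -0.0, 5.4]
finger_gap: 0.274
```

Request:
{"fn": "arm_command", "kwargs": {
  "deltas": [
    {"dx":0,"dy":0,"dz":-1.2,"ax":0,"ay":0,"az":0},
    {"dx":0,"dy":0,"dz":-1.2,"ax":0,"ay":0,"az":0},
    {"dx":0,"dy":0,"dz":-1.2,"ax":0,"ay":0,"az":0}
  ]
}}

```text
time: 26.22
tool_pos: [0.6544, -0.1759, 0.325]
tool_rot: [0.857, 0.515, 0.0, 0.001]
ft_force: [-1.3, 1.4, 10.3]
finger_gap: 0.276
```

Request:
{"fn": "arm_command", "kwargs": {
  "deltas": [
    {"dx":0,"dy":0,"dz":1,"ax":0,"ay":0,"az":0},
    {"dx":0,"dy":0,"dz":1,"ax":0,"ay":0,"az":0}
  ]
}}

```text
time: 26.48
tool_pos: [0.6543, -0.1759, 0.326]
tool_rot: [0.857, 0.515, 0.0, 0.0]
ft_force: [0.0, -1.7, 1.3]
finger_gap: 0.273
```

Run:
```python
from h import *
st=rel(); p,d=imaging.camera("scene");np.savez("pics/s12.npz",p=p,d=d);u,v=proj("scene",EYE+.05*N-[0,0,.08]).astype(int); crop(p,u-70,v-50,u+70,v+50,5,"pics/s12.png")
p,d=imaging.camera("wrist"); cv2.imwrite("pics/w12.png",p[:,:,::-1])
```

```text
t 26.48 pin-eye out,yc,up mm [  93.9   -0.8 -128.4] yaw 62.03 tilt 0.0 F out,yc,up [-1.5   0.8   1.32] M [-0.48  0.07  0.06]
```

View pics/s12.png

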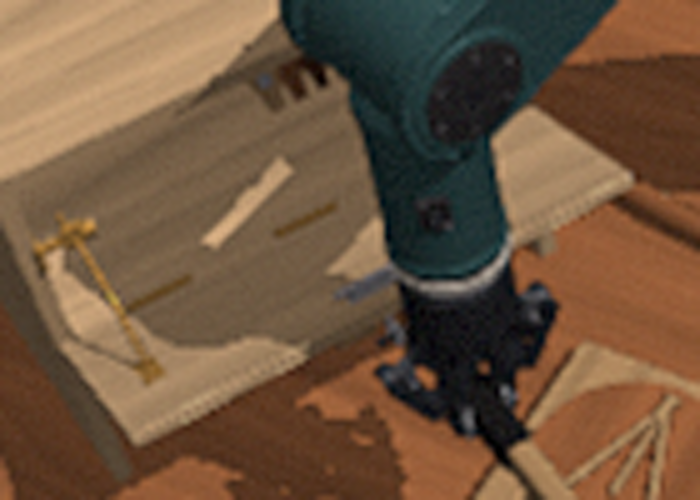

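View pics/w12.png

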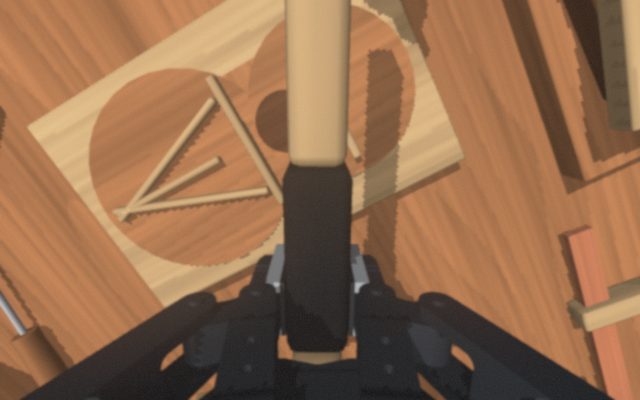

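Request:
{"fn": "arm_command", "kwargs": {
  "deltas": [
    {"dx":0,"dy":0,"dz":1,"ax":0,"ay":0,"az":0},
    {"dx":0,"dy":0,"dz":1.5,"ax":0,"ay":0,"az":0},
    {"dx":0,"dy":0,"dz":1.5,"ax":0,"ay":0,"az":0},
    {"dx":0,"dy":0,"dz":1,"ax":0,"ay":0,"az":0},
    {"dx":0,"dy":0,"dz":0,"ax":0,"ay":0,"az":0}
  ]
}}

```text
time: 27.2
tool_pos: [0.6542, -0.1758, 0.3308]
tool_rot: [0.857, 0.515, -0.0, -0.0]
ft_force: [-0.3, 1.1, -2.5]
finger_gap: 0.276
```

Run:
```python
from h import *
st=rel()
```

```text
t 27.2 pin-eye out,yc,up mm [  93.9   -0.8 -123.6] yaw 62.02 tilt 0.01 F out,yc,up [ 0.85 -0.83 -2.46] M [-0.04 -0.01  0.01]
```

Request:
{"fn": "arm_command", "kwargs": {
  "deltas": [
    {"dx":-2,"dy":1.1,"dz":0,"ax":0,"ay":0,"az":0},
    {"dx":-2.5,"dy":1.3,"dz":0,"ax":0,"ay":0,"az":0},
    {"dx":-2.5,"dy":1.3,"dz":0,"ax":0,"ay":0,"az":0}
  ]
}}

```text
time: 27.58
tool_pos: [0.647, -0.1721, 0.3308]
tool_rot: [0.857, 0.515, -0.0, -0.0]
ft_force: [0.4, 0.6, -0.8]
finger_gap: 0.271
```

Request:
{"fn": "arm_command", "kwargs": {
  "deltas": [
    {"dx":-3,"dy":1.6,"dz":0,"ax":0,"ay":0,"az":0},
    {"dx":-3,"dy":1.6,"dz":0,"ax":0,"ay":0,"az":0},
    {"dx":-3,"dy":1.6,"dz":0,"ax":0,"ay":0,"az":0}
  ]
}}

```text
time: 27.95
tool_pos: [0.638, -0.1672, 0.3309]
tool_rot: [0.857, 0.515, -0.0, -0.0]
ft_force: [-0.8, 0.1, -2.6]
finger_gap: 0.272
```

Request:
{"fn": "arm_command", "kwargs": {
  "deltas": [
    {"dx":-5,"dy":2.7,"dz":0,"ax":0,"ay":0,"az":0},
    {"dx":-7,"dy":3.7,"dz":0,"ax":0,"ay":0,"az":0},
    {"dx":-7,"dy":3.7,"dz":0,"ax":0,"ay":0,"az":0},
    {"dx":-5,"dy":2.7,"dz":0,"ax":0,"ay":0,"az":0}
  ]
}}

```text
time: 28.45
tool_pos: [0.6136, -0.1542, 0.3309]
tool_rot: [0.857, 0.515, -0.0, -0.0]
ft_force: [-0.4, -0.3, -1.6]
finger_gap: 0.276
```

Run:
```python
from h import *
st=rel()
p,d=imaging.camera("scene");u,v=proj("scene",EYE+.05*N-[0,0,.08]).astype(int); crop(p,u-70,v-50,u+70,v+50,5,"pics/s13.png")
```

```text
t 28.45 pin-eye out,yc,up mm [  93.9  -46.8 -123.5] yaw 62.02 tilt -0.0 F out,yc,up [-0.5  -0.21 -1.56] M [-0.07  0.04 -0.03]
```

View pics/s13.png

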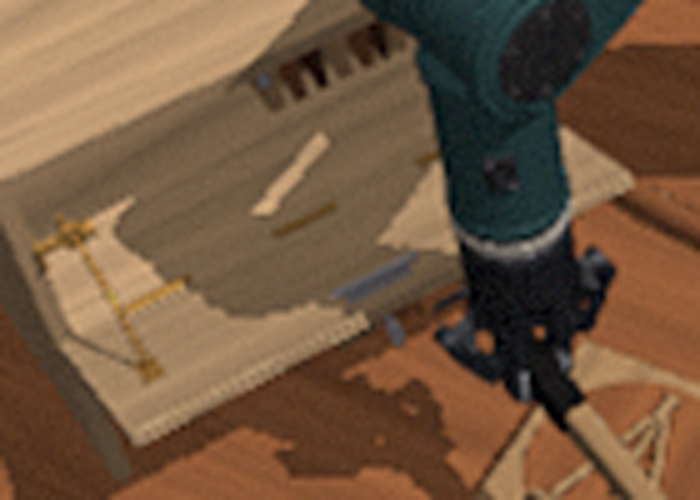

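Request:
{"fn": "arm_command", "kwargs": {
  "deltas": [
    {"dx":4,"dy":7.5,"dz":0,"ax":0,"ay":0,"az":0},
    {"dx":9,"dy":17,"dz":0,"ax":0,"ay":0,"az":0},
    {"dx":12,"dy":22.5,"dz":0,"ax":0,"ay":0,"az":0},
    {"dx":12,"dy":22.5,"dz":0,"ax":0,"ay":0,"az":0},
    {"dx":0,"dy":30,"dz":10,"ax":0,"ay":0,"az":0},
    {"dx":-10,"dy":35,"dz":10,"ax":0,"ay":0,"az":2},
    {"dx":-14,"dy":35,"dz":10,"ax":0,"ay":0,"az":3},
    {"dx":-15,"dy":35,"dz":0,"ax":0,"ay":0,"az":3},
    {"dx":-15,"dy":35,"dz":0,"ax":0,"ay":0,"az":3},
    {"dx":-15,"dy":35,"dz":0,"ax":0,"ay":0,"az":3},
    {"dx":-15,"dy":35,"dz":0,"ax":0,"ay":0,"az":3},
    {"dx":-15,"dy":35,"dz":0,"ax":0,"ay":0,"az":3},
    {"dx":-15,"dy":30,"dz":0,"ax":0,"ay":0,"az":3},
    {"dx":-10,"dy":21,"dz":-10,"ax":0,"ay":0,"az":3.2},
    {"dx":0,"dy":0,"dz":-30,"ax":0,"ay":0,"az":0},
    {"dx":0,"dy":0,"dz":0,"ax":0,"ay":0,"az":0},
    {"dx":0,"dy":0,"dz":0,"ax":0,"ay":0,"az":0},
    {"dx":0,"dy":0,"dz":0,"ax":0,"ay":0,"az":0}
  ]
}}

```text
time: 30.75
tool_pos: [0.528, 0.241, 0.322]
tool_rot: [0.718, 0.696, 0.001, 0.0]
ft_force: [0.5, -0.4, -1.9]
finger_gap: 0.277
```

Run:
```python
from h import *
st=rel(); print(st["tool_pos"],st["tool_rot"],"need mm",(np.array([.5266,.2419,.3126])-st["tool_pos"])*1000, "yaw need", 88.22)
for n in ("scene","side"):
    p,d=imaging.camera(n); u,v=proj(n,(0.527,0.25,.16)).astype(int)
    crop(p,max(u-80,0),v-60,u+80,v+60,5,f"pics/{n}14.png")
```

```text
t 30.75 pin-eye out,yc,up mm [ 419.2 -270.9 -132.4] yaw 88.19 tilt 0.04 F out,yc,up [-0.14  0.66 -1.95] M [-0.13 -0.02 -0.03]
[0.5279889  0.24103717 0.32201763] [7.18159532e-01 6.95877784e-01 9.16500581e-04 3.94474436e-04] need mm [-1.38889585  0.86283196 -9.41763378] yaw need 88.22
```

View pics/side14.png

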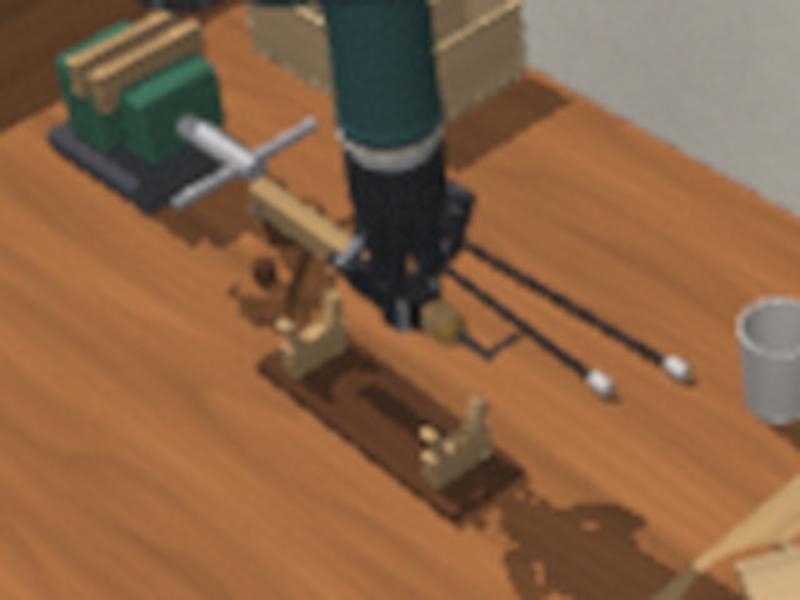

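View pics/scene14.png

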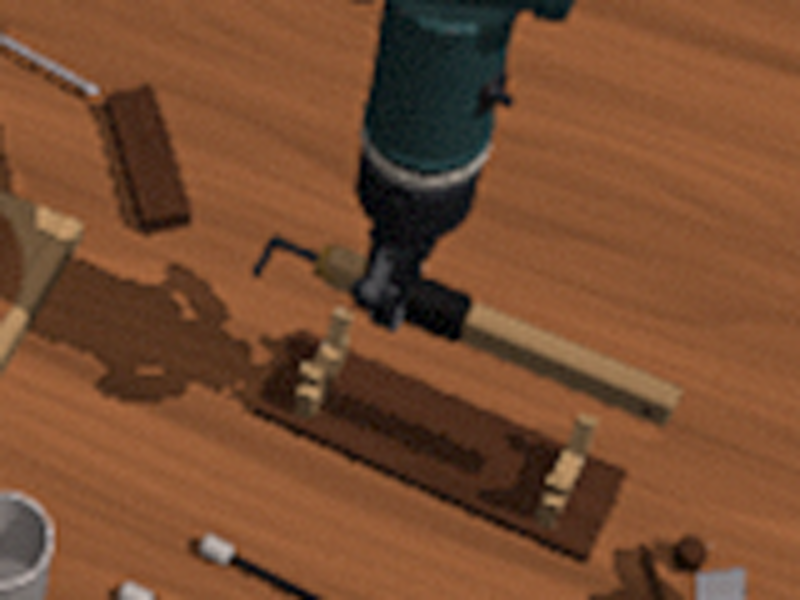

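Request:
{"fn": "arm_command", "kwargs": {
  "deltas": [
    {"dx":-1.4,"dy":0.9,"dz":-10,"ax":0,"ay":0,"az":0},
    {"dx":0,"dy":0,"dz":-25,"ax":0,"ay":0,"az":0},
    {"dx":0,"dy":0,"dz":-25,"ax":0,"ay":0,"az":0},
    {"dx":0,"dy":0,"dz":-10,"ax":0,"ay":0,"az":0},
    {"dx":0,"dy":0,"dz":0,"ax":0,"ay":0,"az":0},
    {"dx":0,"dy":0,"dz":0,"ax":0,"ay":0,"az":0}
  ]
}}

```text
time: 31.6
tool_pos: [0.5263, 0.242, 0.2516]
tool_rot: [0.718, 0.696, 0.001, 0.0]
ft_force: [1.1, -0.4, -2.0]
finger_gap: 0.273
```

Run:
```python
from h import *
st=rel(); print(st["tool_pos"],"need mm",(np.array([.5266,.2419,.2134])-st["tool_pos"])*1000)
```

```text
t 31.6 pin-eye out,yc,up mm [ 419.3 -272.8 -202.8] yaw 88.21 tilt 0.03 F out,yc,up [ 0.16  1.14 -1.99] M [-0.05  0.   -0.04]
[0.52634645 0.24196066 0.25163763] need mm [  0.25354559  -0.06066098 -38.23763002]
```

Request:
{"fn": "arm_command", "kwargs": {
  "deltas": [
    {"dx":0.3,"dy":0,"dz":-8,"ax":0,"ay":0,"az":0},
    {"dx":0,"dy":0,"dz":-8,"ax":0,"ay":0,"az":0},
    {"dx":0,"dy":0,"dz":-8,"ax":0,"ay":0,"az":0},
    {"dx":0,"dy":0,"dz":-6,"ax":0,"ay":0,"az":0},
    {"dx":0,"dy":0,"dz":-3,"ax":0,"ay":0,"az":0}
  ]
}}

```text
time: 32.22
tool_pos: [0.526, 0.2418, 0.2172]
tool_rot: [0.718, 0.696, -0.0, -0.0]
ft_force: [-0.2, 0.1, -1.3]
finger_gap: 0.269
```

Request:
{"fn": "arm_command", "kwargs": {
  "deltas": [
    {"dx":0,"dy":0,"dz":-2,"ax":0,"ay":0,"az":0},
    {"dx":0,"dy":0,"dz":-1.5,"ax":0,"ay":0,"az":0},
    {"dx":0,"dy":0,"dz":-1.5,"ax":0,"ay":0,"az":0},
    {"dx":0,"dy":0,"dz":0,"ax":0,"ay":0,"az":0}
  ]
}}

```text
time: 32.72
tool_pos: [0.5263, 0.2419, 0.2132]
tool_rot: [0.718, 0.696, 0.0, 0.0]
ft_force: [-0.1, 0.3, 1.1]
finger_gap: 0.274
```

Run:
```python
from h import *
st=rel(); print(st["tool_pos"],"need mm",(np.array([.5266,.2419,.2134])-st["tool_pos"])*1000)
```

```text
t 32.73 pin-eye out,yc,up mm [ 419.2 -272.8 -241.2] yaw 88.22 tilt 0.01 F out,yc,up [ 0.17 -0.24  1.07] M [-0.07  0.07  0.02]
[0.5262569  0.24185577 0.2131816 ] need mm [0.34310429 0.04422697 0.21840474]
```

Force up went from −2 to +1 N, so the pole is seated. I'll open the gripper and rise.

Request:
{"fn": "arm_command", "kwargs": {
  "deltas": [
    {"dx":0,"dy":0,"dz":0,"ax":0,"ay":0,"az":0},
    {"dx":0,"dy":0,"dz":0,"ax":0,"ay":0,"az":0},
    {"dx":0,"dy":0,"dz":0,"ax":0,"ay":0,"az":0},
    {"dx":0,"dy":0,"dz":0,"ax":0,"ay":0,"az":0},
    {"dx":0,"dy":0,"dz":0,"ax":0,"ay":0,"az":0},
    {"dx":0,"dy":0,"dz":0,"ax":0,"ay":0,"az":0}
  ],
  "gripper": 1
}}

```text
time: 33.48
tool_pos: [0.5262, 0.2418, 0.2129]
tool_rot: [0.718, 0.696, -0.0, -0.0]
ft_force: [-0.2, 0.2, -0.2]
finger_gap: 0.998
```

Request:
{"fn": "arm_command", "kwargs": {
  "deltas": [
    {"dx":0,"dy":0,"dz":8,"ax":0,"ay":0,"az":0},
    {"dx":0,"dy":0,"dz":20,"ax":0,"ay":0,"az":0},
    {"dx":0,"dy":0,"dz":40,"ax":0,"ay":0,"az":0},
    {"dx":0,"dy":0,"dz":40,"ax":0,"ay":0,"az":0},
    {"dx":0,"dy":15,"dz":40,"ax":0,"ay":0,"az":0},
    {"dx":0,"dy":15,"dz":40,"ax":0,"ay":0,"az":0},
    {"dx":0,"dy":18,"dz":40,"ax":0,"ay":0,"az":0},
    {"dx":0,"dy":0,"dz":10,"ax":0,"ay":0,"az":0},
    {"dx":0,"dy":0,"dz":0,"ax":0,"ay":0,"az":0},
    {"dx":0,"dy":0,"dz":0,"ax":0,"ay":0,"az":0}
  ]
}}

```text
time: 34.72
tool_pos: [0.5256, 0.2891, 0.4491]
tool_rot: [0.718, 0.696, -0.002, -0.001]
ft_force: [-0.8, -0.6, -0.5]
finger_gap: 0.997
```

Run:
```python
from h import *
st=bot.read_state(); print(st["time"],st["tool_pos"],st["finger_gap"],st["ft_force"])
p,d=imaging.camera("wrist"); cv2.imwrite("pics/w15.png",p[:,:,::-1])
p,d=imaging.camera("scene"); cv2.imwrite("pics/s15.png",p[:,:,::-1]); W=pts("scene",d)
crop(p,130,80,290,220,5,"pics/c15.png")
# flap angle from inner-face points (x cup range in front)
q=(W-EYE); out=q@N*1000+40; yc=q@YC*1000; h=W[...,2]*1000-172
m=(out>30)&(out<140)&(np.abs(yc)<185)&(h>0)&(h<140)
f=np.polyfit(out[m],h[m],1); print("flap inner face slope deg from shut",90-np.degrees(np.arctan(f[0])),"n",m.sum(),"resid",np.std(h[m]-np.polyval(f,out[m])))
```

```text
34.725 [0.52560803 0.28907894 0.44911478] 0.9970995984948321 [-0.842411   -0.57125664 -0.50381935]
flap inner face slope deg from shut 71.07496747298268 n 1752 resid 7.3760818579974625
```

View pics/w15.png

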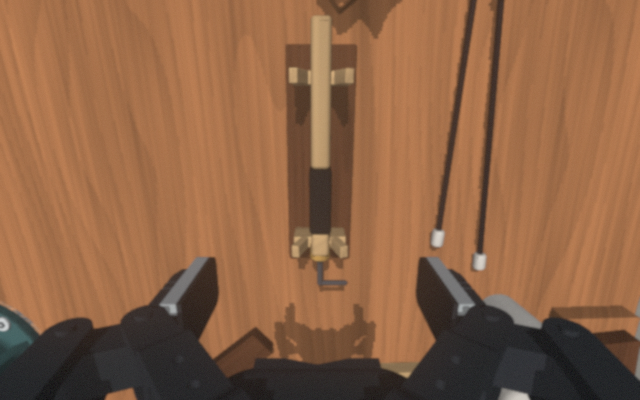

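View pics/c15.png

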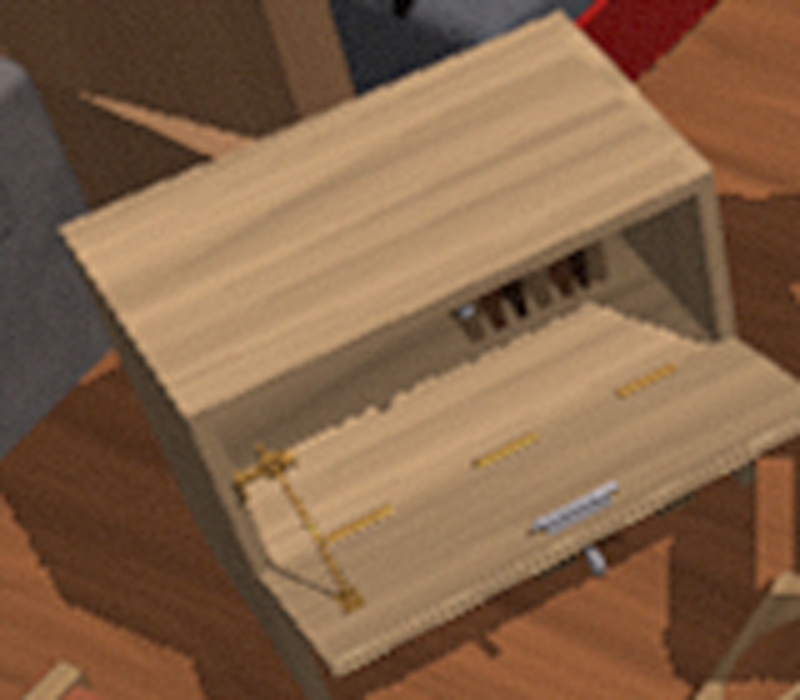

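View pics/s15.png

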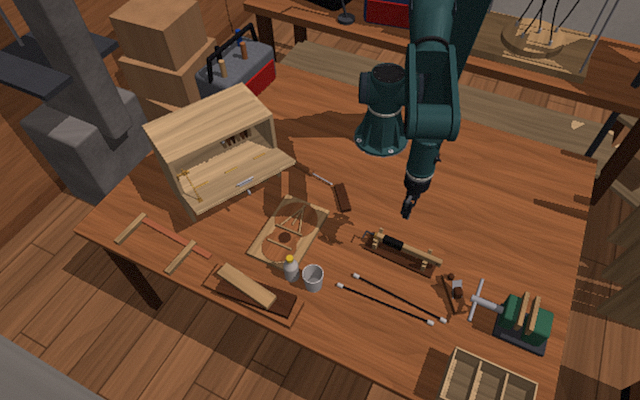

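```bash
python3 -c "
from cell import order
print(order.finish_job())"
```

```text
the job is handed in; nothing more can be done
None
```

The flap is down on its stop and the pole is back in its rest. I handed the job in at about 35 s of the 72 s allowed; no verdict is reported.

**What I did**
- I lifted the pole level, put the pin through the eye and broke the catch at about 9 to 9.5 N.
- I followed the flap's arc down at about 1° per row until the force rose firmly near 70°.
- I then eased back until the pin hung free, slid it out sideways, laid the pole down and opened the gripper.

**Last checks**
- **Pole:** the wrist and scene pictures show it seated in both notches. The hand stood within 0.5 mm of where it had gripped the pole, and the pole had not visibly turned in the grip.
- **Flap:** the depth fit puts it about 71° from shut. That fit is loose, with 7 mm of scatter, but it agrees with the 70° where the force rose.
- **Bench:** nothing looks moved and the soundboard looks untouched, judged by eye from the final picture.

**Closer or less certain**
- **Force at the stop:** the last step ran a little far. Pull on the eye peaked at about 12.6 N with sensor noise near 0.7 N, so it came close to the 14 N limit. I backed off at once.
- **Bearing on the stop:** I could not measure it directly. I infer it from the force built up there and the stay's friction, which should hold most of it.
- **Refused move:** the first move call was refused for missing keys. Nothing moved and I resent it.

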